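Change the template plate on the reading rest

ROBOT

A 6-joint arm with a two-finger parallel gripper is mounted at the origin on the work surface. World frame = base frame: x ahead of the robot, y to its left, z up, the work surface at z = 0. Lengths are in mm, angles in degrees, forces in N, time in s.
With the tool pointing down it reaches from about 350 to 850 mm from the base axis. Payload 8.1 kg.
Tool frame: the origin (TCP) lies midway between the tips of the shut fingers; the grasp point (between the pads) lies 19 mm behind it (r.grip_depth is the distance from the TCP to the grasp point, in mm); z points along the fingers, y is the direction in which the jaws open and shut (so a half turn about z gives the same grasp; the last joint's range is limited). The gripper opens to 85 mm and grips with 20 to 120 N. Pads are 22 mm wide; open, the fingers measure 114 mm over their backs; the gripper's body (76 mm by 85 mm) begins 54 mm behind the grasp point. The pads swing forward as they close: fully open they stand 13 mm farther back than shut.
Start: joints at [65.294, 7.471, 85.268, -0, 87.261, -4.893], TCP at [203.348, 564.495, 231.292] pointing down, gripper open.
Joint ranges: [-169.43, 169.43], [-51.17, 129.36], [1.28, 143.12], [-76.62, 256.62], [0, 156.53], [-152.29, 152.29]. Speed limits (degrees/s): [136.94, 136.94, 159.86, 180, 180, 180].

INTERFACE

Orientations are given as [roll, pitch, yaw] about the fixed x, y, z axes, in that order (R = Rz(yaw) Ry(pitch) Rx(roll)).
In Python, from bench import r, imaging gives the robot as it stands.
- The arm moves only by the shell command python3 -m creep 'ROWS' [FORCE]. ROWS is text: rows parted by semicolons, each of 7 numbers parted by spaces: the shift along the tool's x, y, z in cm, then the turn, a rotation vector about the tool's x, y, z in degrees, then the finger opening in cm, from 0 to 8.54. In form: dx dy dz ax ay az gripper; .... A call has 1 to 20 rows; each row is the pose to reach, as a shift and turn from the pose measured when the call began, along the tool's axes at that moment; what a row does not reach only later rows make up. A row lasts 1/10 s, in which the tool goes at most 50 mm and 8.59 degrees, less where a joint would pass 70% of its speed; a pose out of reach is approached as far as the arm can. A call with a gripper value outside its range is refused whole. The fingers move at their own pace and stop on an object; FORCE is the grip in N (left out, the last holds). Time passes only in rows, so rows that repeat a pose let the fingers close. It gives the time, the measured TCP pose, the force and the opening at its end, in the units of the state.
- r.sense(): the state, without advancing time (a new reading comes with each control period).
- imaging.snapshot(name): name is "scene" or "top" or "wrist"; returns the picture (384x512x3 uint8, red, green, blue); there is no depth.
- imaging.camera_info(name): a dict with "camera_matrix" (3x3 intrinsics, pixels), "R" (3x3) and "t" (3): a world point X has camera coordinates R X + t. Camera axes: x right, y down, z forward; pixel columns grow to the right and rows downward; lengths in mm; the calibration is good to about 2 mm. A picture is of the moment at which its call begins: read the wrist's pose just before it. camera_info takes no time and is no camera call; for the wrist camera it gives the pose at the moment of the call.
- r.hand_in(): hands the job in, once; it reports no verdict.
The state is a dict: "time": time; "joint_pos": joint angles; "qd": joint speeds; "joint_efforts": joint torques, N m; "tool_pos": TCP position; "tcp_rot": TCP orientation; "ft_force": force on the tool from outside, world axes, zero at the start; "wrist_torque": the same for the moment, N m; "finger_gap": finger opening in mm.
Only numpy, scipy, OpenCV 4.12 (cv2) and the standard library are available. Lean on these libraries where they do the work, as an engineer would, in place of code of your own. Each camera call takes 0.05 s, during which the arm holds its last target.

TASK

Change the template on the reading rest: take away the plain plate that leans there and stand it in the empty storage cradle, leaning on its back wall, then lean the shouldered plate (the one whose top is cut down to a narrow tab), tab up, against the crossbar of the rest, its foot right behind the low lip. Both plates must end centred and square in their stands, and be set down rather than dropped. Leave the windowed plate and the other things on the bench where they are, and do not bump the jig column.

Things in the scene. Friction and masses are not known exactly. Their poses are not given: they have to be found in the camera images.
- plain_center (a point): Plain rectangular aluminium plate 100 mm wide, 160 mm tall, 10 mm thick. The plate that leans on the rest at the start, about 0.4 kg. The point: its middle, 80 mm from the foot edge and half-way through. Axes: z runs from the foot edge up to the top edge, y along the width, x is the outward (upper) face's normal.
- plain_foot (a point): Middle of the plain plate's foot edge (half-way through its thickness); same axes.
- shouldered_center (a point): The wanted plate, about 0.4 kg: aluminium plate 100 mm wide, 160 mm tall, 10 mm thick. Its two upper corners are cut away square, so that above 115 mm from the foot only a tab 46 mm wide is left in the middle of the top. It stands in a cradle at the start. The point: 80 mm from the foot edge, in the middle of width and thickness. Axes: z runs from the foot edge up to the top edge, y along the width, x is the outward (upper) face's normal.
- shouldered_foot (a point): Middle of the shouldered plate's foot edge (half-way through its thickness); same axes.
- windowed_center (a point): Bystander: aluminium plate 100 mm wide, 160 mm tall, 10 mm thick. It has a rectangular window 52 mm wide and 70 mm tall. It stands in a cradle and stays there. The point: 80 mm from the foot edge, in the middle. Axes: z runs from the foot edge up to the top edge, y along the width, x is the outward (upper) face's normal.
- rest: The reading rest, dark steel, bolted down: foot plate 115 (x) x 130 (y) x 10 mm, a low lip along its +x edge (inner face at x 40 mm, top at z 24 mm) and a round crossbar, 12 mm thick, along y at x -22, z 90 mm, on two posts at y +-56 mm. Origin: underside centre of the foot plate; z up.
- rest_seat (a point): Where the middle of a plate's foot edge lies when it leans on the rest, foot against the lip and back on the crossbar, its top towards the rest's -x, 30 deg from vertical (at x 36, y 0, z 13 mm in the rest's frame; same axes).
- cradle_free: The cradle that is empty at the start. Dark steel storage cradle, a tilted trough on a 110 x 110 mm foot plate, bolted down. Origin: on the bench, 5 mm to +x of the foot plate's middle. z up, y along the 100 mm wide trough, x from its back wall to its open front. The ledge rises outward at 25 deg from its inner corner (x 5, z 18 mm) to a toe lip 12 mm high, 24 mm out from the back wall, whose top is at x -31, z 98 mm.
- cradle_free_seat (a point): Where the middle of a plate's foot edge lies when it stands in the free cradle: foot on the ledge, back face on the back wall, its top towards the cradle's -x, 25 deg from vertical (at x 10, y 0, z 20 mm in the cradle's frame; same axes).
- cradle_shouldered: The cradle that holds the shouldered plate at the start; same shape and axes as cradle_free.
- cradle_windowed: The cradle that holds the windowed plate; same shape and axes as cradle_free.
- jig_column: Bystander, fixed: black square jig column 40 x 40 mm, 310 mm tall, on a 90 x 90 mm foot; a clamp collar two thirds up. Origin: underside centre.
- oil: Bystander: white bottle, 54 mm across, 120 mm tall. Origin: underside centre.
- tube: Bystander: upright steel tube offcut, 44 mm across, 120 mm tall. Origin: underside centre.
- spanner: Bystander: spanner 170 mm long lying on the bench, about 10 mm thick. Origin: underside, near the middle of its length.
Not all that is in view belongs to the job. Leave any orange or turquoise look-alike of the cradle_free alone.

How it is judged:
By the outcome, as a careful person would: the job done as asked, in the order asked, and still so for the second after the job is handed in, with the robot touching nothing.
It also fails if it takes over 72 s, if anything falls off the work surface, if the arm or the gripper's body presses on something with over 40 N, if the wrist force passes 120 N, or if a joint passes its speed limit or range.

## Working session

There is one attempt and no reset: what is moved stays moved. The work goes in short steps, Python scripts to look and compute and a shell command to move; the robot and the scene stay as the last step left them, time stands still between calls to the robot, and variables do not carry over. Pictures are saved under pics/ and viewed, and the job is handed in when it is done.

```bash
mkdir -p pics; ls; python3 - <<'E'
from bench import r, imaging
import cv2
print(r.sense())
for n in ["scene","top","wrist"]:
    im=imaging.snapshot(n); cv2.imwrite(f"pics/{n}0.png",im[:,:,::-1])
    c=imaging.camera_info(n); print(n,c)
E
```

```text
pics
{'time': 0.0, 'joint_pos': array([ 6.52941733e+01,  7.51300638e+00,  8.53289994e+01, -3.37085046e-04,
        8.72636434e+01, -4.89108802e+00]), 'qd': array([ 0.04584316,  0.08947082, -0.00932599, -0.03590943, -0.02313483,
        0.02152123]), 'joint_efforts': array([ 4.91608171e-04, -5.69427788e+01, -5.00535321e+01, -1.64412068e-04,
        1.54514064e-02, -2.07123854e-06]), 'tool_pos': array([203.11593026, 563.98222467, 230.26904739]), 'tcp_rot': array([-1.79894707e+02, -8.67240578e-03,  1.60185270e+02]), 'ft_force': array([-1.26395194,  0.16189063, -0.39243483]), 'wrist_torque': array([ 0.02001085,  0.00504746, -0.03890941]), 'finger_gap': 85.18733502015314}
scene {'camera_matrix': array([[452.39794037,   0.        , 249.7576494 ],
       [  0.        , 452.39794037, 199.42924984],
       [  0.        ,   0.        ,   1.        ]]), 'R': array([[-0.13923891,  0.99004103,  0.0207675 ],
       [ 0.60651074,  0.10183983, -0.78852608],
       [-0.78278813, -0.0971978 , -0.61465058]]), 't': array([  14.7391473 , -255.47554549, 1945.44347294])}
top {'camera_matrix': array([[487.61198999,   0.        , 250.4753852 ],
       [  0.        , 487.61198999, 192.82054113],
       [  0.        ,   0.        ,   1.        ]]), 'R': array([[ 0.02281554, -0.99972653,  0.00512902],
       [-0.99264826, -0.02326338, -0.11877816],
       [ 0.118865  , -0.00238132, -0.99290757]]), 't': array([  55.59861791,  510.44801883, 1572.30237847])}
wrist {'camera_matrix': array([[320.84398354,   0.        , 257.50242307],
       [  0.        , 320.84398354, 189.87026039],
       [  0.        ,   0.        ,   1.        ]]), 'R': array([[ 0.34024886,  0.94033411, -0.00157201],
       [ 0.90067108, -0.32541594,  0.28791678],
       [ 0.27022641, -0.09937922, -0.95765414]]), 't': array([-600.06025672,  -36.27952197,  378.77150744])}
```

```bash
python3 - <<'E'
import cv2
for n in ["scene","top"]:
    im=cv2.imread(f"pics/{n}0.png"); cv2.imwrite(f"pics/{n}0b.png",cv2.resize(im,(800,600),interpolation=cv2.INTER_CUBIC))
E
```

```text
(no output)
```

View pics/scene0b.png

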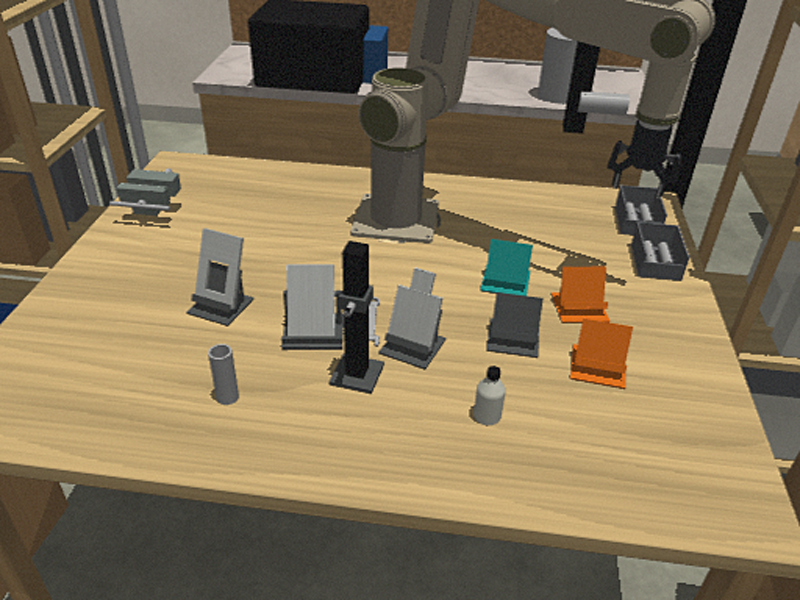

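View pics/top0b.png

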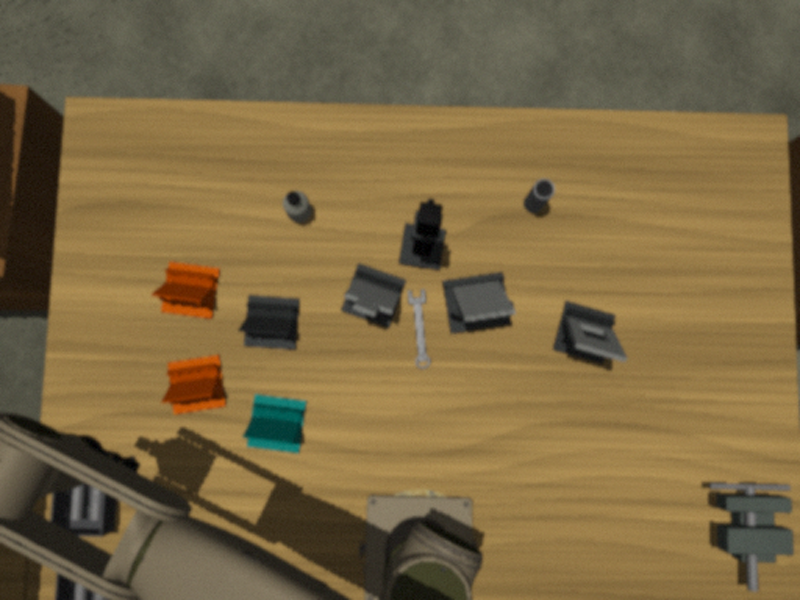

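View pics/wrist0.png

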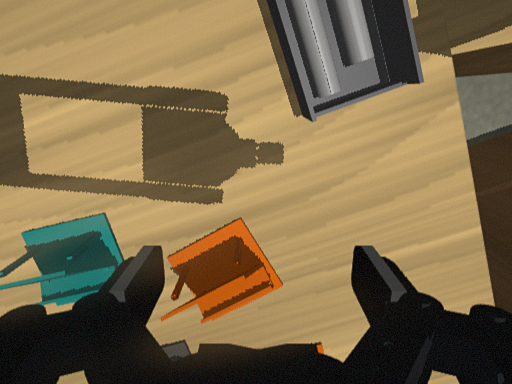

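```bash
python3 - <<'E'
import cv2, numpy as np
def crop(n,x0,y0,w,h,s,out):
    im=cv2.imread(f"pics/{n}0.png")[y0:y0+h,x0:x0+w]
    im=cv2.resize(im,None,fx=s,fy=s,interpolation=cv2.INTER_CUBIC)
    im=cv2.convertScaleAbs(im,alpha=1.3,beta=15)
    for i in range(0,w,10):
        cv2.line(im,(i*s,0),(i*s,6),(0,0,255),1); 
        if i%20==0: cv2.putText(im,str(x0+i),(i*s,16),0,0.35,(0,0,255),1)
    for i in range(0,h,10):
        cv2.line(im,(0,i*s),(6,i*s),(0,0,255),1); cv2.putText(im,str(y0+i),(8,i*s+4),0,0.35,(0,0,255),1)
    cv2.imwrite(f"pics/{out}.png",im)
crop("scene",170,150,120,90,6,"c_s1")
crop("scene",300,140,120,110,5,"c_s2")
crop("top",210,160,130,60,6,"c_t1")
crop("top",145,180,60,50,10,"c_t2")
E
```

```text
(no output)
```

View pics/c_s1.png

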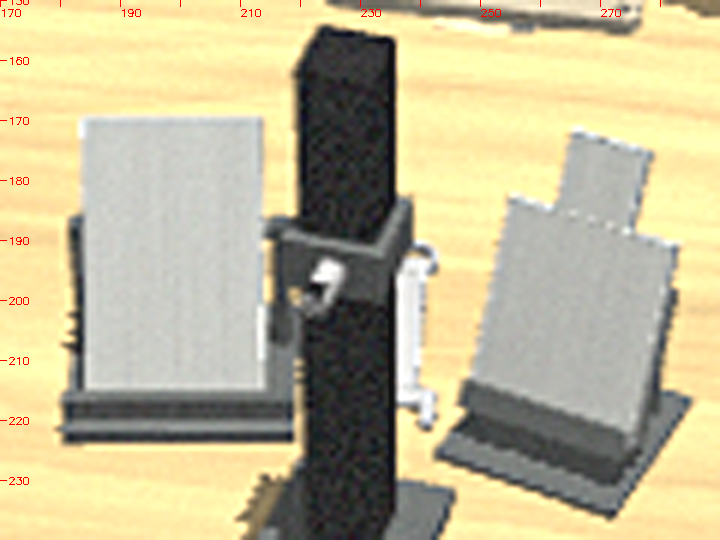

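View pics/c_s2.png

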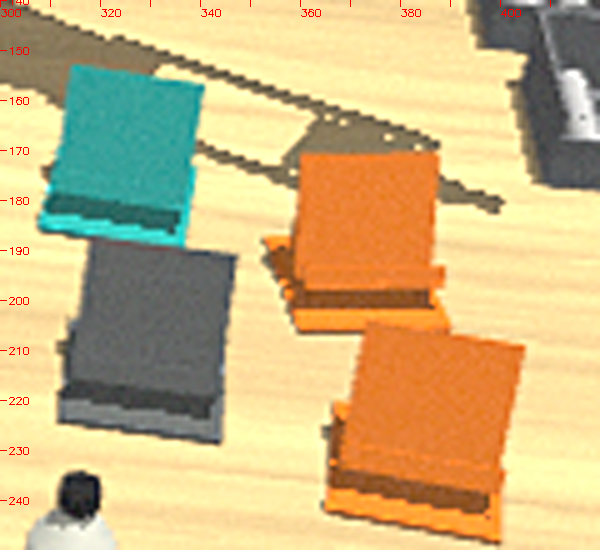

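View pics/c_t1.png

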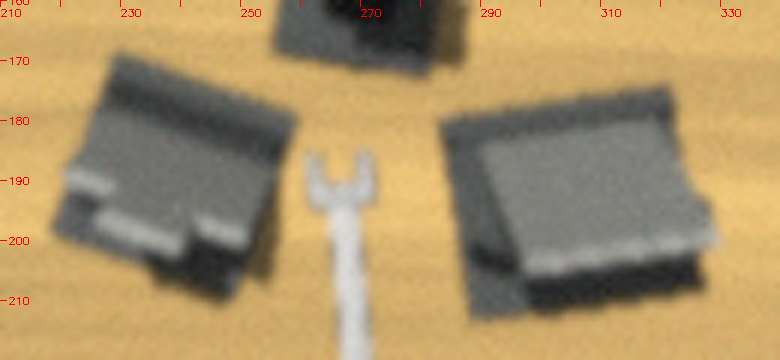

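View pics/c_t2.png

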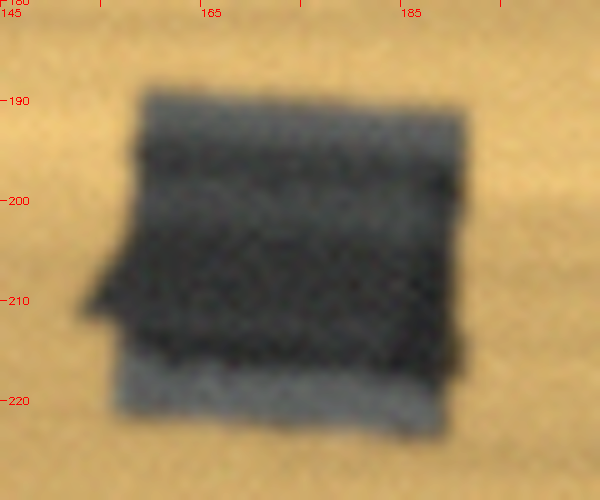

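```bash
cat > h.py <<'E'
import numpy as np, cv2
from scipy.optimize import least_squares
from scipy.spatial.transform import Rotation as Ro
from bench import r, imaging
def proj(c,X):
    X=np.atleast_2d(X); p=X@c['R'].T+c['t']; q=p@c['camera_matrix'].T
    return q[:,:2]/q[:,2:]
def yawT(p,X):
    a=np.radians(p[2]); R=np.array([[np.cos(a),-np.sin(a),0],[np.sin(a),np.cos(a),0],[0,0,1]])
    return np.atleast_2d(X)@R.T+[p[0],p[1],0]
def fit(obs,p0):
    # obs: list of (cam,X,px)
    f=lambda p: np.concatenate([ (proj(c,yawT(p,X))[0]-px) for c,X,px in obs])
    s=least_squares(f,p0,loss='soft_l1'); return s.x, f(s.x).reshape(-1,2)
E
cat > a.py <<'E'
from h import *
S=imaging.camera_info('scene');T=imaging.camera_info('top')
def inter(c,px,z):
    K=np.linalg.inv(c['camera_matrix']);d=c['R'].T@K@[*px,1];o=-c['R'].T@c['t'];return o+d*(z-o[2])/d[2]
h=8
free=[(S,(50,-55,0),(311.2,224.4)),(S,(50,55,0),(343.8,228.4)),(S,(-31,-50,98),(318,187)),(S,(-31,50,98),(347,190.6)),
(T,(50,55,h),(159.25,188.75)),(T,(50,-55,h),(191,190.75)),(T,(-60,55,h),(156.1,221.1)),(T,(-60,-55,h),(188.8,223.3))]
sh=[(S,(50,-55,0),(242.3,225.5)),(S,(50,55,0),(271.6,235.9)),(S,(-60,55,h),(284.6,216.3)),
(T,(50,55,h),(229.3,168.8)),(T,(50,-55,h),(259.1,179.3)),(T,(-60,55,h),(218.8,197.6)),(T,(-60,-55,h),(247.6,209.9))]
rest=[(S,(57.5,-65,0),(179.9,223.2)),(S,(57.5,65,0),(218.4,223.1)),
(T,(57.5,65,10),(282.9,180.4)),(T,(57.5,-65,10),(321.6,174.6)),(T,(-57.5,65,10),(288.4,212.6)),(T,(-57.5,-65,10),(326.3,207.9))]
for n,o,p0 in (('free',free,(550,250,0)),('sh',sh,(550,50,0)),('rest',rest,(550,-100,0))):
    p,e=fit(o,p0); print(n,p.round(1)); print(e.round(1).tolist())
print('col',inter(T,(425/800*512,250/600*384),5), inter(S,(227,245),3))
E
python3 a.py
```

```text
free [466.8 321.2  -2.2]
[[-0.4, -0.1], [0.2, 0.3], [-0.9, -0.0], [0.2, 0.0], [-0.8, -0.2], [0.4, -0.2], [-0.4, 0.4], [0.1, 0.2]]
sh [529.3 105.3 -19.6]
[[-0.5, -0.0], [0.0, 0.4], [1.0, -0.9], [-0.0, -1.1], [0.8, 0.0], [-1.5, 0.6], [0.6, 0.0]]
rest [ 512.5 -113.9    9.2]
[[-0.1, -0.1], [0.5, 0.1], [0.2, -0.9], [-0.1, -0.4], [-0.3, 0.9], [0.5, 0.3]]
col [625.0054764  -2.5831744   5.       ] [660.9662102   5.5690341   3.       ]
```

```bash
cat >> h.py <<'E'
def Rt(s): return Ro.from_euler('xyz',s['tcp_rot'],degrees=True).as_matrix()
def delta(P,R,s=None):
    s=s or r.sense(); R0=Rt(s)
    d=R0.T@(np.asarray(P)-s['tool_pos'])/10; v=Ro.from_matrix(R0.T@R).as_rotvec(degrees=True)
    return np.round(d,2), np.round(v,2), 'rows>=',int(np.ceil(max(np.linalg.norm(d)/5,np.linalg.norm(v)/8.59)))
def Rplate(yaw,lean):  # columns x,y,z of plate; z leans to -x
    return Ro.from_euler('z',yaw,degrees=True).as_matrix()@Ro.from_euler('y',-lean,degrees=True).as_matrix()
def Rtool(yaw,lean):
    M=Rplate(yaw,lean); return np.column_stack([M[:,1],M[:,0],-M[:,2]])
def camtool():
    s=r.sense(); c=imaging.camera_info('wrist'); R0=Rt(s)
    o=-c['R'].T@c['t']; return R0.T@(o-s['tool_pos']), c['R']@R0
def predcam(P,R):
    o,Rc=camtool(); K=imaging.camera_info('wrist')['camera_matrix']
    Rw=Rc@R.T; t=-Rw@(np.asarray(P)+R@o); return dict(camera_matrix=K,R=Rw,t=t)
REST=(512.5,-113.9,9.2);FREE=(466.8,321.2,-2.2);SH=(529.3,105.3,-19.6)
def plate(st,seat,lean,X):
    M=Rplate(st[2],lean); return np.atleast_2d(X)@M.T+yawT(st,seat)[0]
E
python3 - <<'E'
from h import *
print(camtool())
R=Rtool(REST[2],30)
top=plate(REST,(36,0,13),30,(0,0,160))[0]; print(top)
for back,sx in ((120,0),(120,-60),(180,-60),(200,-100)):
    P=top-R[:,2]*back+R[:,0]*sx
    c=predcam(P,R); print(P,proj(c,plate(REST,(36,0,13),30,[(0,50,160),(0,-50,160)])).round(),proj(c,yawT(REST,[(-22,0,90),(57,65,0),(57,-65,0),(40,65,24),(40,-65,24)])).round().tolist(), delta(P,R))
E
```

```text
(array([  73.43538585,    0.95466289, -141.74758541]), array([[-1.36156832e-03,  9.99999056e-01,  1.86887180e-04],
       [-9.57621640e-01, -1.25004002e-03, -2.88026443e-01],
       [-2.88025937e-01, -5.71134888e-04,  9.57622438e-01]]))
[ 469.06600434 -120.93477226  151.56406461]
[ 409.83782843 -130.52764352  255.48711306] [[256. 124.]
 [257. 238.]] [[245.0, 167.0], [266.0, 100.0], [265.0, 193.0], [264.0, 100.0], [264.0, 200.0]] (array([-42.99, -58.35,  -2.42]), array([-27.16, -15.92,  59.55]), 'rows>=', 15)
[ 419.43069969 -189.75581942  255.48711306] [[256.  42.]
 [257. 172.]] [[245.0, 108.0], [266.0, 51.0], [265.0, 152.0], [264.0, 48.0], [264.0, 156.0]] (array([-45.9 , -63.6 ,  -2.42]), array([-27.16, -15.92,  59.55]), 'rows>=', 16)
[ 389.81661174 -194.55225506  307.44863729] [[256.  52.]
 [257. 158.]] [[247.0, 105.0], [265.0, 56.0], [264.0, 145.0], [263.0, 54.0], [263.0, 148.0]] (array([-43.28, -65.06,  -7.61]), array([-27.16, -15.92,  59.55]), 'rows>=', 16)
[ 386.3404966  -235.63651753  324.76914536] [[256.   9.]
 [257. 117.]] [[247.0, 70.0], [265.0, 29.0], [264.0, 118.0], [263.0, 25.0], [263.0, 120.0]] (array([-44.34, -69.05,  -9.34]), array([-27.16, -15.92,  59.55]), 'rows>=', 17)
```

```bash
python3 - <<'E'
from h import *
print(delta((480,-110,270),Rtool(9.2,0)))
E
```

```text
(array([-48.89, -54.04,  -3.88]), array([-8.000e-02,  4.000e-02,  6.099e+01]), 'rows>=', 15)
```

```bash
python3 -m creep '-48.9 -54 -3.9 0 0 61 8.5;-48.9 -54 -3.9 0 0 61 8.5;-48.9 -54 -3.9 0 0 61 8.5;-48.9 -54 -3.9 0 0 61 8.5;-48.9 -54 -3.9 0 0 61 8.5;-48.9 -54 -3.9 0 0 61 8.5;-48.9 -54 -3.9 0 0 61 8.5;-48.9 -54 -3.9 0 0 61 8.5;-48.9 -54 -3.9 0 0 61 8.5;-48.9 -54 -3.9 0 0 61 8.5;-48.9 -54 -3.9 0 0 61 8.5;-48.9 -54 -3.9 0 0 61 8.5;-48.9 -54 -3.9 0 0 61 8.5;-48.9 -54 -3.9 0 0 61 8.5;-48.9 -54 -3.9 0 0 61 8.5;-48.9 -54 -3.9 0 0 61 8.5;-48.9 -54 -3.9 0 0 61 8.5;-48.9 -54 -3.9 0 0 61 8.5;-48.9 -54 -3.9 0 0 61 8.5' ; cat > look.py <<'E'
import sys,pickle
from h import *
n=sys.argv[1]; s=r.sense(); c=imaging.camera_info('wrist'); im=imaging.snapshot('wrist')
cv2.imwrite(f'pics/{n}_raw.png',im[:,:,::-1]); pickle.dump((s,c),open(f'pics/{n}.pkl','wb'))
cv2.imwrite(f'pics/{n}.png',cv2.resize(im[:,:,::-1],(800,600),interpolation=cv2.INTER_CUBIC))
print(s['time'],s['tool_pos'],s['tcp_rot'],s['joint_pos'].round(1))
E
python3 look.py w1
```

```text
time: 2.05
tool_pos: [480.0, -108.5, 270.2]
tcp_rot: [-180.0, 0.1, 99.3]
ft_force: [-0.7, -0.3, -0.4]
finger_gap: 85.1
2.05 [ 480.00803128 -108.48623656  270.20191818] [-1.79959440e+02  5.85083971e-02  9.92752947e+01] [-18.7 -10.2  98.6  -0.1  91.6 -27.9]
```

View pics/w1.png

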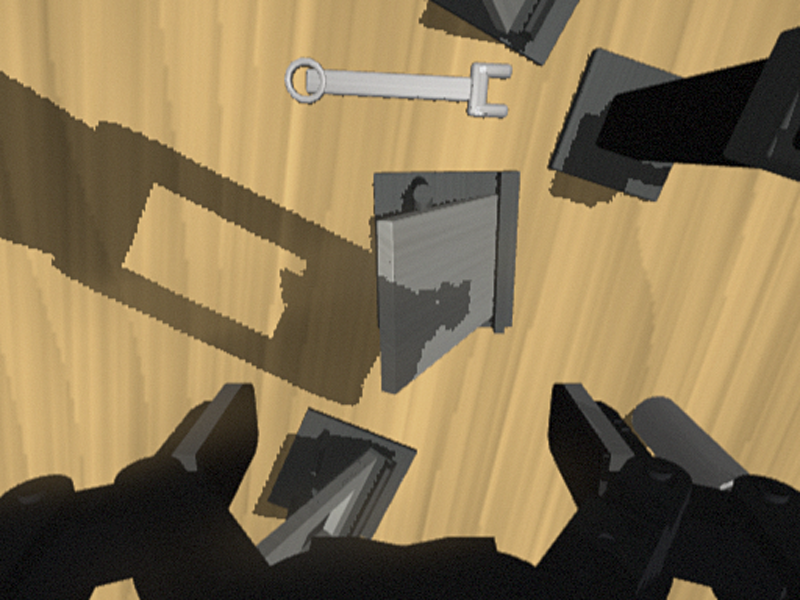

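```bash
cat > crop.py <<'E'
import cv2,sys
n,x0,y0,w,h,s,out=sys.argv[1],*map(int,sys.argv[2:7]),sys.argv[7]
im=cv2.imread(n)[y0:y0+h,x0:x0+w]
im=cv2.resize(im,None,fx=s,fy=s,interpolation=cv2.INTER_NEAREST)
im=cv2.convertScaleAbs(im,alpha=1.3,beta=15)
for i in range(0,w,10):
    cv2.line(im,(i*s,0),(i*s,6),(0,0,255),1); cv2.putText(im,str(x0+i),(i*s,16),0,0.35,(0,0,255),1)
for i in range(0,h,10):
    cv2.line(im,(0,i*s),(6,i*s),(0,0,255),1); cv2.putText(im,str(y0+i),(8,i*s+4),0,0.35,(0,0,255),1)
cv2.imwrite(out,im)
E
python3 crop.py pics/w1_raw.png 230 100 110 155 4 pics/w1c.png
```

```text
(no output)
```

View pics/w1c.png

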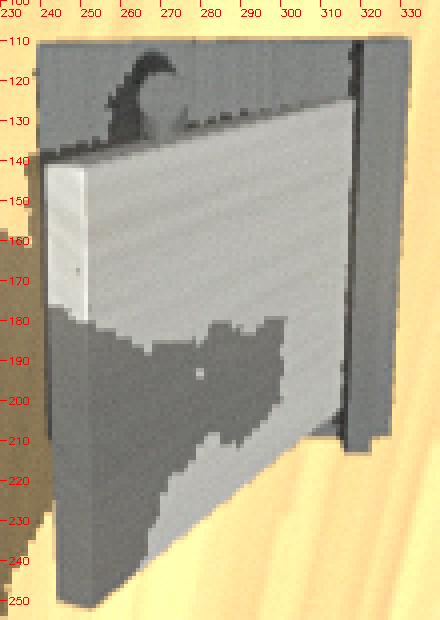

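```bash
cat > b.py <<'E'
from h import *
import pickle
s,c=pickle.load(open('pics/w1.pkl','rb'))
obs=[(c,(-57.5,65,10),(239,109)),(c,(57.5,65,10),(332.2,109)),(c,(57.5,-65,10),(327.2,208.8)),(c,(40,-65,24),(315.7,212.5)),(c,(48,-65,24),(322.2,212.5))]
p,e=fit(obs,REST); print('rest',p.round(2),e.round(1).tolist())
pts=np.array([(5,50,160),(5,-50,160),(-5,50,160),(-5,-50,160),(5,50,0),(5,-50,0)],float)
px=np.array([(251.5,141),(253.8,250.8),(241,140.2),(243.8,249),(318.2,123.8),(315.2,202)])
def f(q):
    M=Rplate(q[3],q[4])@Ro.from_euler('x',q[5],degrees=True).as_matrix()
    return (proj(c,pts@M.T+q[:3])-px).ravel()
q0=[*yawT(p,(36,0,13))[0],p[2],30,0]
sol=least_squares(f,q0); print('plate foot',sol.x.round(2), f(sol.x).reshape(-1,2).round(1).tolist(),'nominal',np.round(q0,1))
# constrained fit: lean 30, roll 0, foot at z13
g=lambda u: np.r_[f([u[0],u[1],13,u[2],30,0])]
s2=least_squares(g,[q0[0],q0[1],q0[3]]);print(s2.x.round(2),g(s2.x).reshape(-1,2).round(1).tolist())
a=np.radians(p[2]);d=s2.x[:2]-p[:2];print('plate foot in rest', d@[np.cos(a),np.sin(a)], d@[-np.sin(a),np.cos(a)])
E
python3 b.py
```

```text
rest [ 515.69 -111.8     9.65] [[-0.6, 0.1], [0.8, -0.7], [-0.1, 0.1], [0.1, 0.3], [-0.2, 0.2]]
plate foot [ 5.5224e+02 -1.0971e+02  7.8800e+00  1.0150e+01  2.9830e+01 -3.4000e-01] [[-0.1, -0.2], [-0.3, 0.5], [0.1, -0.1], [0.3, -0.2], [0.0, 0.6], [0.0, -0.6]] nominal [ 551.2 -105.8   13.     9.7   30.     0. ]
[ 552.24 -108.07    9.75] [[-0.2, -0.8], [-0.8, 1.7], [-0.2, -0.7], [-0.3, 1.0], [1.3, -0.3], [0.7, -0.6]]
plate foot in rest 36.652101918153065 -2.4524217717825896
```

```bash
cat >> h.py <<'E'
REST=(515.2,-112.3,9.6)
def tgt(F,yaw,lean,d): # tcp at distance d along plate from foot F
    R=Rtool(yaw,lean); return np.asarray(F)-R[:,2]*d, R
E
python3 - <<'E'
from h import *
P,R=tgt((552.2,-108.7,13),9.75,30,212); print(P,delta(P,R))
E
```

```text
[ 447.73105774 -126.65104741  196.5973856 ] (array([-1.26, -3.48,  7.37]), array([-30.03,   0.19,  -0.44]), 'rows>=', 4)
```

```bash
python3 -m creep '-1.26 -3.48 7.37 -30.03 0.19 -0.44 5;-1.26 -3.48 7.37 -30.03 0.19 -0.44 5;-1.26 -3.48 7.37 -30.03 0.19 -0.44 5;-1.26 -3.48 7.37 -30.03 0.19 -0.44 5;-1.26 -3.48 7.37 -30.03 0.19 -0.44 5;-1.26 -3.48 7.37 -30.03 0.19 -0.44 5' 
python3 look.py w2; python3 - <<'E'
from h import *
P,R=tgt((552.2,-108.7,13),9.75,30,212); print(P,delta(P,R))
P,R=tgt((552.2,-108.7,13),9.75,30,122); print(P,delta(P,R))
E
```

```text
time: 2.7
tool_pos: [447.5, -127.0, 197.3]
tcp_rot: [150.1, 0.1, 99.7]
ft_force: [0.0, -1.2, 0.3]
finger_gap: 50.0
2.7 [ 447.54310291 -127.00575847  197.33117851] [1.50059489e+02 7.41900524e-02 9.96752765e+01] [-39.9 -41.5 133.5  23.9  69.2 -54.4]
[ 447.73105774 -126.65104741  196.5973856 ] (array([ 0.04, -0.13,  0.11]), array([-0.03,  0.09,  0.05]), 'rows>=', 1)
[ 492.0810804  -119.03031973  118.65509926] (array([ 0.06, -0.12,  9.11]), array([-0.03,  0.09,  0.05]), 'rows>=', 2)
```

View pics/w2.png

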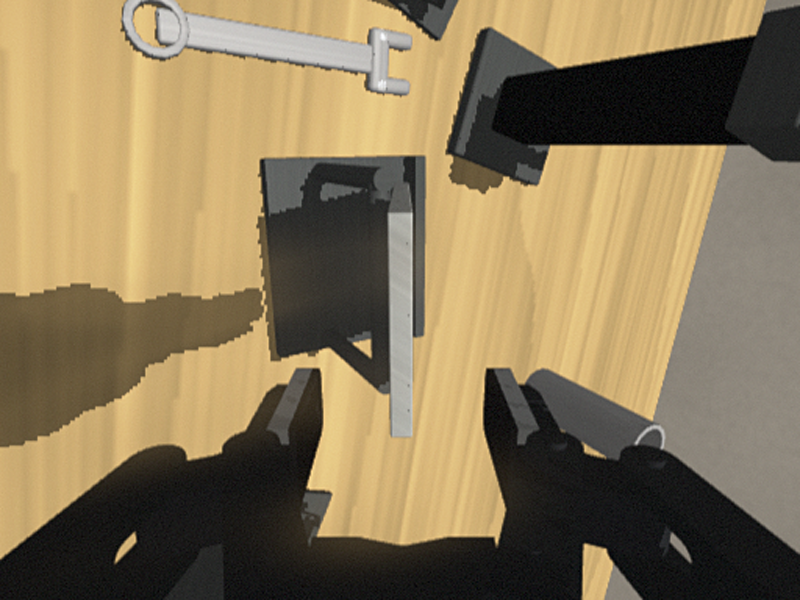

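```bash
python3 -m creep '0 -0.1 2 0 0 0 5;0 -0.1 4 0 0 0 5;0.05 -0.1 6 0 0 0 5;0.05 -0.1 7.5 0 0 0 5;0.05 -0.1 8.5 0 0 0 5;0.05 -0.1 9.1 0 0 0 5;0.05 -0.1 9.1 0 0 0 5' 
python3 look.py w3
```

```text
time: 3.45
tool_pos: [492.6, -118.5, 118.6]
tcp_rot: [150.1, 0.1, 99.8]
ft_force: [0.3, -0.9, 0.6]
finger_gap: 50.1
3.45 [ 492.62482157 -118.4642816   118.61255142] [1.50108645e+02 6.34828270e-02 9.98410239e+01] [-33.9 -27.9 133.6  25.   54.4 -55. ]
```

View pics/w3.png

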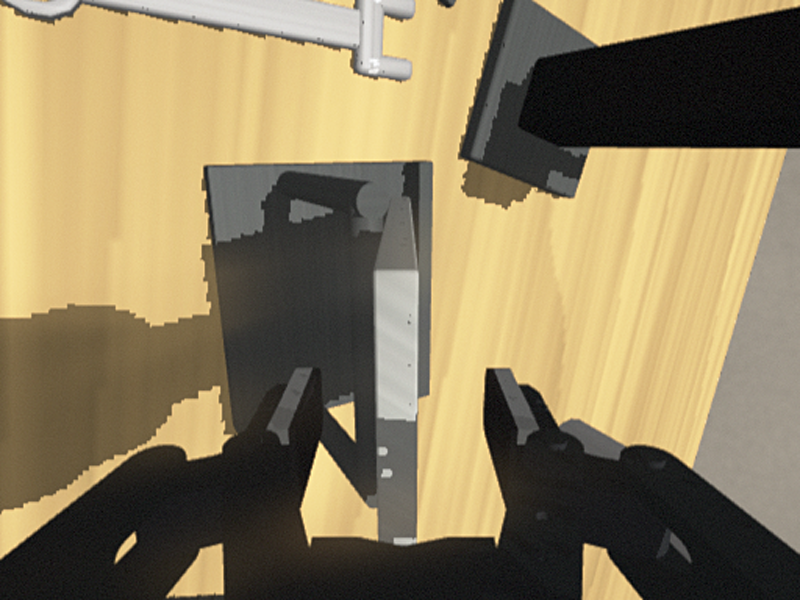

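```bash
python3 - <<'E'
from h import *
import pickle
s,c=pickle.load(open('pics/w3.pkl','rb'))
o,Rc=camtool(); K=np.linalg.inv(c['camera_matrix'])
for px in ((374,270),(418,270),(378,545),(416,545)):
    d=Rc.T@K@[px[0]*.64-.3,px[1]*.64-.3,1]; 
    for z in (-38,): print(o+d*(z-o[2])/d[2])
E
```

```text
[ 49.09837822  -6.07948706 -38.        ]
[ 49.08735396   3.26273793 -38.        ]
[-22.62464532  -6.35992398 -38.        ]
[-22.62932997   3.28176998 -38.        ]
```

```bash
python3 -m creep '0 -0.14 0 0 0 0 3;0 -0.14 0 0 0 0 0.6;0 -0.14 0 0 0 0 0.6;0 -0.14 0 0 0 0 0.6;0 -0.14 0 0 0 0 0.6;0 -0.14 0 0 0 0 0.6;0 -0.14 0 0 0 0 0.6' 60; python3 - <<'E'
from h import *
s=r.sense();print(s['joint_pos'].round(1),s['wrist_torque'])
E
```

```text
time: 4.2
tool_pos: [491.5, -119.4, 119.1]
tcp_rot: [150.0, 0.1, 99.8]
ft_force: [-6.4, -1.0, 6.5]
finger_gap: 9.4
[-34.1 -28.2 133.8  25.1  54.5 -55.1] [-0.13480395  0.79415848  0.06883065]
```

```bash
python3 -m creep '0 0.2 -0.7 0 0 0 0.6;0 0.5 -1.5 0 0 0 0.6;0 1 -2.5 0 0 0 0.6;0 1.8 -4 0 0 0 0.6;0 3 -6 0 0 0 0.6;0 4.5 -9 0 0 0 0.6;0 6 -12 0 0 0 0.6;0 7.5 -14 0 0 0 0.6;0 8.5 -16 0 0 0 0.6;0 8.5 -16 0 0 0 0.6;0 8.5 -16 0 0 0 0.6'; python3 - <<'E'
from h import *
s=r.sense();print(s['joint_pos'].round(1),s['wrist_torque'])
F=yawT(FREE,(10,0,20))[0]; print(F)
P,R=tgt(F,FREE[2],25,122);print(P)
print(delta(P+[0,0,185],R))
E
python3 look.py w4
```

```text
time: 5.3
tool_pos: [485.2, -120.1, 300.2]
tcp_rot: [150.0, 0.2, 99.8]
ft_force: [0.6, 0.4, -4.3]
finger_gap: 9.2
[-34.8 -36.7 120.1  21.2  75.2 -46.3] [-0.09687351  0.67225024 -0.01757492]
[476.79262916 320.81612191  20.        ]
[425.27120484 322.79537539 130.56955002]
(array([44.66,  2.26, -0.63]), array([ 4.97, -5.38, 10.74]), 'rows>=', 9)
5.3 [ 485.17099255 -120.09641839  300.22697078] [150.03282253   0.18071246  99.80458999] [-34.8 -36.7 120.1  21.2  75.2 -46.3]
```

View pics/w4.png

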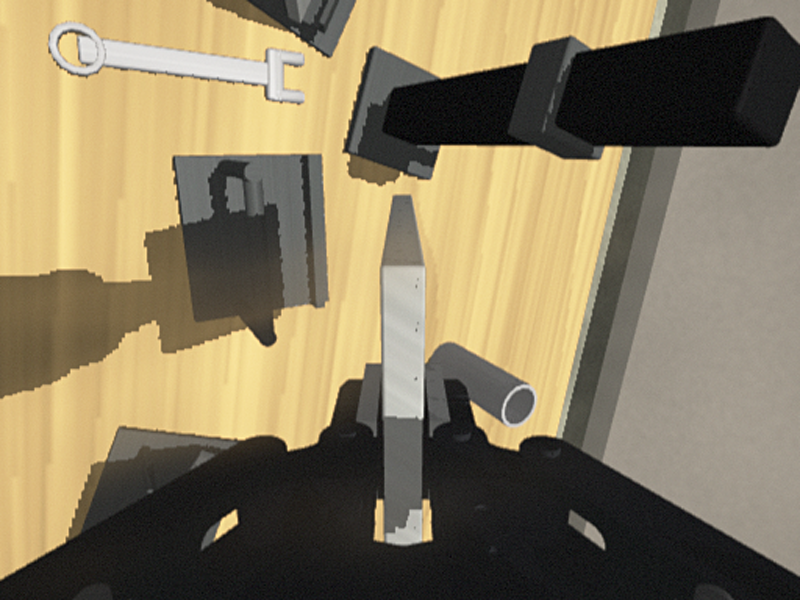

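```bash
python3 -m creep '1 0 0 0 0 0 0.6;2.5 0.1 0 0 0 1 0.6;5 0.2 0 1 -1 2 0.6;8 0.4 -0.1 1 -1 3 0.6;11.5 0.6 -0.2 2 -2 4 0.6;15 0.8 -0.2 2 -2 5 0.6;19 1 -0.3 3 -3 6 0.6;23 1.2 -0.4 3 -3 7 0.6;27 1.4 -0.4 4 -4 8 0.6;31 1.6 -0.5 4 -4 9 0.6;35 1.8 -0.5 5 -5 10 0.6;38.5 2 -0.6 5 -5.4 10.7 0.6;41 2.1 -0.6 5 -5.4 10.7 0.6;43 2.2 -0.6 5 -5.4 10.7 0.6;44.2 2.3 -0.6 5 -5.4 10.7 0.6;44.7 2.3 -0.6 5 -5.4 10.7 0.6;44.7 2.3 -0.6 5 -5.4 10.7 0.6';python3 look.py w5
```

```text
time: 7.05
tool_pos: [424.9, 323.6, 314.0]
tcp_rot: [155.2, 0.0, 87.9]
ft_force: [1.0, -0.0, -3.8]
finger_gap: 9.3
7.05 [424.89780214 323.57827042 313.97168858] [1.55191178e+02 1.66145766e-02 8.78578493e+01] [ 43.6 -21.  106.5 -17.9  77.3  47. ]
```

View pics/w5.png

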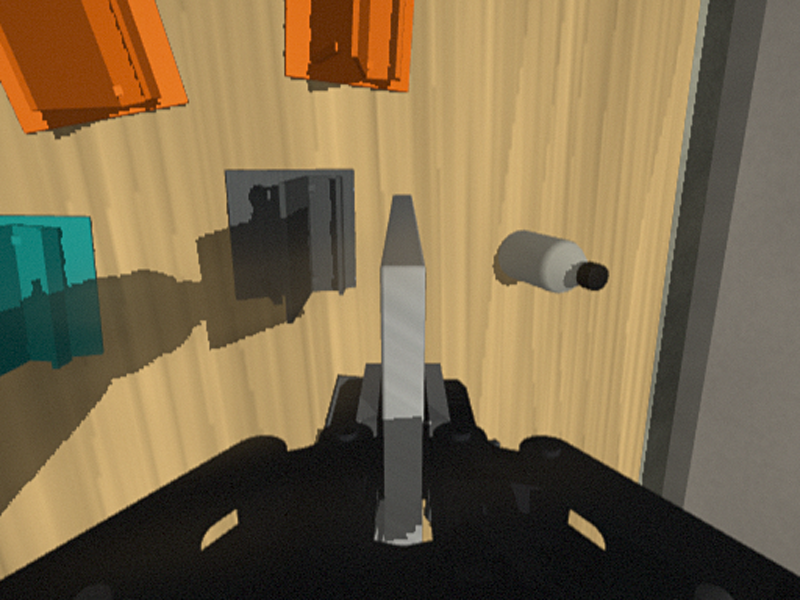

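```bash
python3 crop.py pics/w5_raw.png 140 100 95 95 6 pics/w5c.png
```

```text
(no output)
```

View pics/w5c.png

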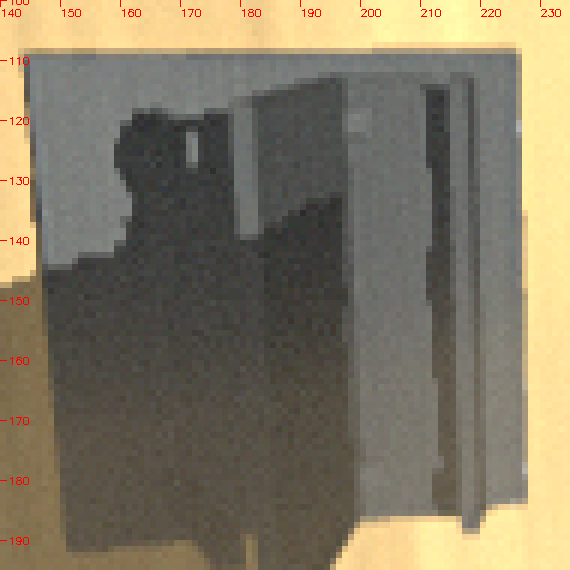

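```bash
cat > c.py <<'E'
from h import *
import pickle
s,c=pickle.load(open('pics/w5.pkl','rb'))
for h in (6,8,10):
    obs=[(c,(-60,55,h),(144.3,108.7)),(c,(50,55,h),(225.7,107.8)),(c,(50,-55,h),(227.3,183.7)),(c,(-60,-55,h),(150.5,191.2)),(c,(-31,50,98),(182.3,115)),(c,(5,50,18),(197.3,112)),(c,(5,-50,18),(199,186.5))]
    p,e=fit(obs,FREE); print(p.round(2),e.round(1).tolist())
o,Rc=camtool(); K=np.linalg.inv(c['camera_matrix'])
for px in ((383,265),(425,265)):
    d=Rc.T@K@[px[0]*.64-.3,px[1]*.64-.3,1]; print(o+d*(-38-o[2])/d[2])
# plate lower +y corner (foot) z_tool=+122
for px in ((391,195),(413,195)):
    d=Rc.T@K@[px[0]*.64-.3,px[1]*.64-.3,1]; print(o+d*(122-o[2])/d[2])
E
python3 c.py
```

```text
[468.1  322.64  -3.33] [[-0.9, -1.1], [0.8, -0.1], [-0.1, 0.2], [-0.4, 0.5], [0.3, 1.1], [-0.3, -0.0], [0.6, -0.8]]
[467.93 322.82  -3.41] [[-0.8, -1.3], [1.2, -0.1], [0.2, 0.5], [-0.4, 0.7], [0.2, 0.9], [-0.4, -0.1], [0.4, -0.9]]
[467.78 322.96  -3.49] [[-0.7, -1.4], [1.7, -0.1], [0.5, 0.8], [-0.4, 1.0], [0.1, 0.7], [-0.4, -0.2], [0.2, -1.0]]
[ 50.30452097  -4.23941318 -38.        ]
[ 50.29479963   4.65934701 -38.        ]
[ 50.03929934  -6.33104878 122.        ]
[ 50.02511123   5.05464847 122.        ]
```

```bash
sed -i 's/^FREE=.*//' h.py; cat >> h.py <<'E'
FREE=(467.9,322.3,-2.8)
E
cat > pl.py <<'E'
import sys
from h import *
st={'F':FREE,'R':REST,'S':SH}[sys.argv[1]]; up,out=map(float,sys.argv[2:4])
lean=float(sys.argv[4]) if len(sys.argv)>4 else (30 if st is REST else 25)
foot2tcp=float(sys.argv[5]) if len(sys.argv)>5 else 122
dy=float(sys.argv[6]) if len(sys.argv)>6 else 0
F=yawT(st,(36,dy,13) if st is REST else (10,dy,20))[0]
R=Rtool(st[2],lean); P=F-R[:,2]*(foot2tcp+up)+R[:,1]*out
print(P.round(1)); print(*delta(P,R))
E
python3 pl.py F 110 5; python3 pl.py F 10 5; python3 pl.py F 0 0
```

```text
[384.5 326.4 232.4]
[ 0.18 -7.14  5.71] [-0.17 -0.25  0.56] rows>= 2
[426.7 324.3 141.7]
[ 0.14 -7.11 15.71] [-0.17 -0.25  0.56] rows>= 4
[426.4 324.3 130.6]
[ 0.14 -7.61 16.72] [-0.17 -0.25  0.56] rows>= 4
```

```bash
python3 -m creep '0.05 -2 1.5 0 0 0 0.6;0.1 -4 3 0 0 0.3 0.6;0.15 -6 5 -0.2 -0.2 0.5 0.6;0.15 -7.1 5.7 -0.2 -0.2 0.6 0.6;0.15 -7.1 5.7 -0.2 -0.2 0.6 0.6;0.15 -7.1 7 -0.2 -0.2 0.6 0.6;0.15 -7.1 9 -0.2 -0.2 0.6 0.6;0.15 -7.1 11 -0.2 -0.2 0.6 0.6;0.15 -7.1 13 -0.2 -0.2 0.6 0.6;0.15 -7.1 14.5 -0.2 -0.2 0.6 0.6;0.15 -7.1 15.4 -0.2 -0.2 0.6 0.6;0.15 -7.1 15.7 -0.2 -0.2 0.6 0.6;0.15 -7.1 15.7 -0.2 -0.2 0.6 0.6'; python3 pl.py F 0 0; python3 look.py w6
```

```text
time: 8.4
tool_pos: [427.3, 324.5, 142.3]
tcp_rot: [154.9, -0.1, 87.2]
ft_force: [0.5, -0.4, -3.4]
finger_gap: 8.9
[426.4 324.3 130.6]
[-0.02 -0.58  1.03] [ 0.05 -0.05 -0.07] rows>= 1
8.4 [427.30403562 324.46598477 142.34545908] [ 1.54948141e+02 -7.48478304e-02  8.71607535e+01] [ 43.7 -14.4 119.4 -21.   58.9  54.9]
```

View pics/w6.png

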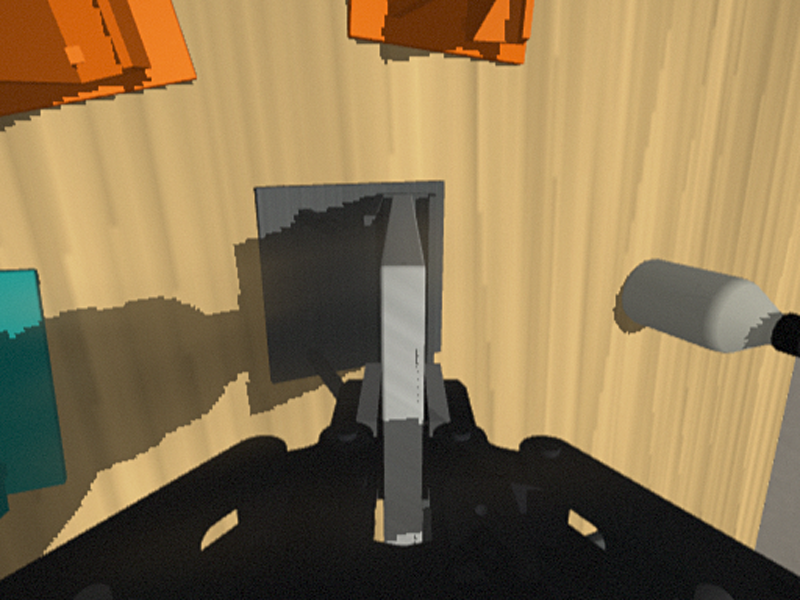

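```bash
python3 crop.py pics/w6_raw.png 155 105 140 75 5 pics/w6c.png;  python3 - <<'E'
from h import *
import pickle
s,c=pickle.load(open('pics/w6.pkl','rb'))
print(proj(c,yawT(FREE,[(-60,55,8),(50,55,8),(50,-55,8),(-60,-55,8),(-31,50,98),(-31,-50,98),(5,50,18)])).round(1).tolist())
E
```

```text
[[162.2, 119.6], [285.2, 115.3], [282.8, 226.1], [173.3, 247.4], [240.3, 137.6], [243.0, 288.2], [244.3, 123.8]]
```

View pics/w6c.png

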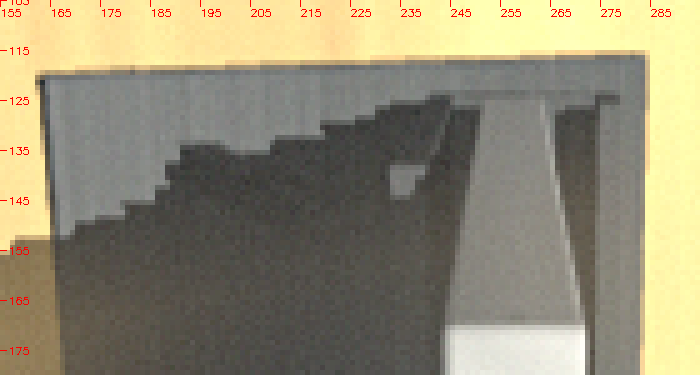

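```bash
python3 -m creep '0 0 0.3 0 0 0 0.6;0 -0.1 0.5 0 0 0 0.6;0 -0.1 0.7 0 0 0 0.6;0 -0.1 0.8 0 0 0 0.6;0 -0.1 0.85 0 0 0 0.6;0 -0.1 0.85 0 0 0 0.6'; python3 pl.py F 0 0
```

```text
time: 9.05
tool_pos: [429.9, 324.6, 134.6]
tcp_rot: [154.9, -0.1, 87.2]
ft_force: [0.1, 0.2, -4.1]
finger_gap: 9.3
[426.4 324.3 130.6]
[-0.04 -0.49  0.21] [ 0.07 -0.08 -0.06] rows>= 1
```

```bash
python3 -m creep '0 -0.05 0.1 0 0 0 0.6;0 -0.05 0.15 0 0 0 0.6;0 -0.05 0.2 0 0 0 0.6;0 -0.05 0.2 0 0 0 0.6'; python3 -m creep '0 0 0.05 0 0 0 0.6;0 0 0.1 0 0 0 0.6;0 0 0.1 0 0 0 0.6';
```

```text
time: 9.45
tool_pos: [430.5, 325.1, 133.6]
tcp_rot: [154.9, -0.2, 87.2]
ft_force: [-6.2, 0.1, 4.9]
finger_gap: 9.4
time: 9.75
tool_pos: [430.8, 325.3, 133.7]
tcp_rot: [154.9, -0.2, 87.2]
ft_force: [-9.9, -1.5, 7.1]
finger_gap: 9.4
```

```bash
python3 -m creep '0 -0.1 -0.1 0 0 0 0.6;0 -0.2 -0.1 0 0 0 0.6;0 -0.3 -0.1 0 0 0 0.6;0 -0.3 -0.1 0 0 0 0.6'; python3 pl.py F 0 0
```

```text
time: 10.15
tool_pos: [427.4, 325.3, 132.8]
tcp_rot: [154.9, -0.1, 87.2]
ft_force: [-0.1, 0.3, -3.9]
finger_gap: 9.1
[426.4 324.3 130.6]
[-0.1  -0.18  0.16] [ 0.08 -0.11 -0.09] rows>= 1
```

```bash
python3 -m creep '-0.05 -0.05 0 0 0 0 0.6;-0.1 -0.1 0 0 0 0 0.6;-0.1 -0.15 0 0 0 0 0.6;-0.1 -0.15 0 0 0 0 0.6';python3 -m creep '0 -0.05 0 0 0 0 0.6;0 -0.1 0 0 0 0 0.6;0 -0.1 0 0 0 0 0.6'; python3 pl.py F 0 0
```

```text
time: 10.55
tool_pos: [426.1, 324.3, 132.3]
tcp_rot: [154.9, -0.1, 87.2]
ft_force: [1.2, -0.3, -3.8]
finger_gap: 9.3
time: 10.85
tool_pos: [425.8, 324.3, 132.3]
tcp_rot: [154.8, -0.1, 87.2]
ft_force: [5.3, -0.5, -5.0]
finger_gap: 9.3
[426.4 324.3 130.6]
[ 0.   -0.03  0.18] [ 0.18 -0.12 -0.09] rows>= 1
```

```bash
python3 -m creep '0 0.03 0.05 0 0 0 0.6;0 0.03 0.1 0 0 0 0.6;0 0.03 0.13 0 0 0 0.6;0 0.03 0.13 0 0 0 0.6';python3 -m creep '0 0 0.05 0 0 0 0.6;0 0 0.1 0 0 0 0.6;0 0 0.1 0 0 0 0.6'; python3 pl.py F 0 0
```

```text
time: 11.25
tool_pos: [426.7, 324.8, 131.9]
tcp_rot: [154.8, -0.2, 87.2]
ft_force: [-5.5, 1.2, 3.6]
finger_gap: 9.1
time: 11.55
tool_pos: [427.0, 325.1, 131.9]
tcp_rot: [154.8, -0.2, 87.2]
ft_force: [-9.8, -0.4, 9.7]
finger_gap: 9.6
[426.4 324.3 130.6]
[-0.08 -0.11  0.1 ] [ 0.21 -0.19 -0.12] rows>= 1
```

```bash
python3 -m creep '-0.08 -0.05 -0.1 0 0 0 0.6;-0.08 -0.1 -0.08 0 0 0 0.6;-0.08 -0.1 -0.07 0 0 0 0.6;-0.08 -0.1 -0.07 0 0 0 0.6'; python3 pl.py F 0 0
```

```text
time: 11.95
tool_pos: [426.1, 324.3, 132.2]
tcp_rot: [154.8, -0.2, 87.2]
ft_force: [2.6, 0.5, -1.7]
finger_gap: 9.5
[426.4 324.3 130.6]
[ 0.01 -0.04  0.16] [ 0.24 -0.19 -0.11] rows>= 1
```

```bash
python3 -m creep '0 0 0.02 0 0 0 1.2;0 0 0.02 0 0 0 1.6;0 0 0.02 0 0 0 2.4;0 0 0 0 0 0 4;0 0 0 0 0 0 5;0 0 0 0 0 0 5' 40; python3 look.py w7
```

```text
time: 12.55
tool_pos: [426.1, 324.3, 132.2]
tcp_rot: [154.8, -0.2, 87.2]
ft_force: [0.4, 0.0, -0.3]
finger_gap: 50.0
12.55 [426.05892363 324.32895743 132.1901989 ] [154.76347864  -0.22283633  87.18459832] [ 43.8 -14.1 120.3 -21.4  57.6  55.7]
```

View pics/w7.png

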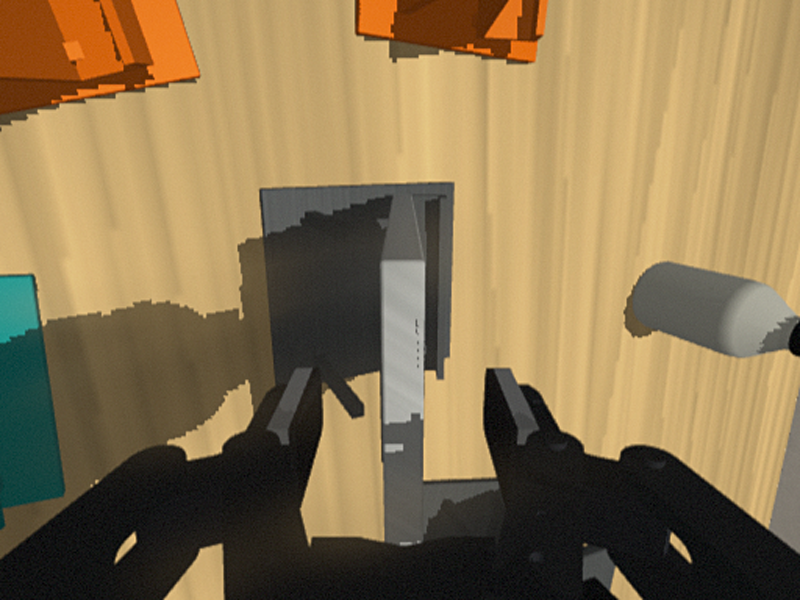

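```bash
python3 -m creep '0 0 -1 0 0 0 5;0 0 -3 0 0 0 5;0 0 -6 0 0 0 5;0 0 -9 0 0 0 5;0 0 -10 0 0 0 5;0 0 -10 0 0 0 5'; python3 - <<'E'
from h import *
print(delta((440,322,290),Rtool(-2.8,0)))
E
```

```text
time: 13.2
tool_pos: [383.8, 327.2, 225.1]
tcp_rot: [154.6, -0.4, 87.2]
ft_force: [0.1, 0.5, 0.8]
finger_gap: 49.9
(array([-0.2 ,  7.88, -3.45]), array([25.39, -0.41, -0.05]), 'rows>=', 3)
```

```bash
python3 -m creep '-0.2 2 -3.4 2 0 0 7;-0.2 5 -3.4 9 0 0 8;-0.2 7.9 -3.4 17 0 0 8;-0.2 7.9 -3.4 25.4 -0.4 0 8;-0.2 7.9 -3.4 25.4 -0.4 0 8;-0.2 7.9 -3.4 25.4 -0.4 0 8'; python3 look.py w8; python3 crop.py pics/w8_raw.png 200 90 140 170 4 pics/w8c.png
```

```text
time: 13.8
tool_pos: [441.0, 320.9, 286.5]
tcp_rot: [-179.9, 0.1, 87.0]
ft_force: [-0.1, -0.1, 0.4]
finger_gap: 80.0
13.8 [441.0150247  320.93428862 286.45475589] [-1.79858558e+02  1.45993869e-01  8.70080006e+01] [30.7 -1.8 89.1 -0.  92.9 33.7]
```

View pics/w8c.png

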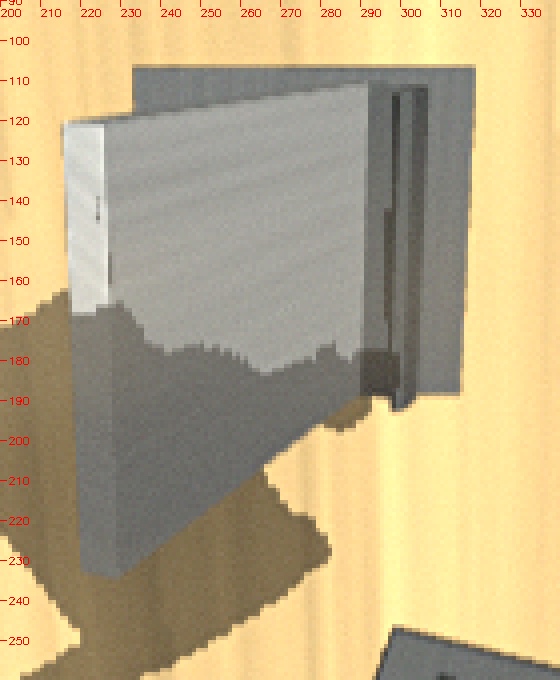

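View pics/w8.png

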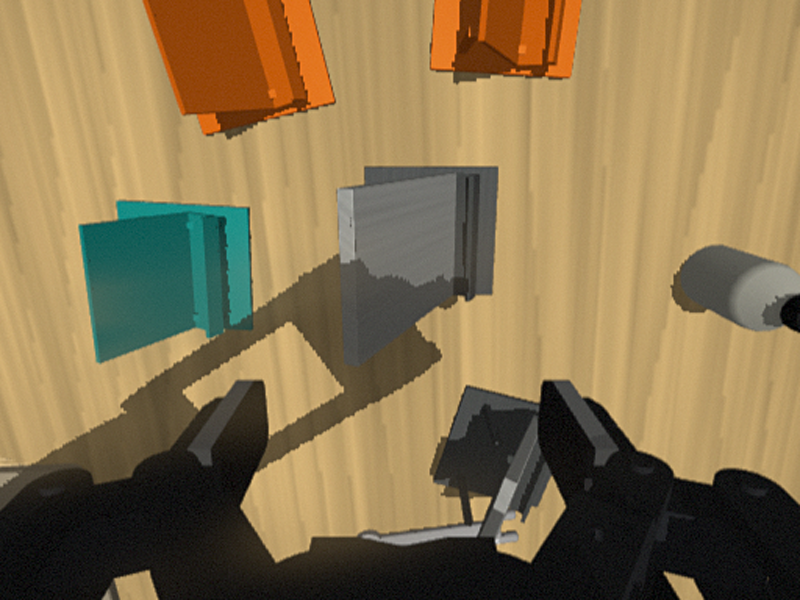

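```bash
python3 - <<'E'
from h import *
print(delta((490,112,285),Rtool(-19.6,0)))
E
```

```text
(array([-20.67,   6.03,   0.29]), array([-0.02,  0.09, 16.7 ]), 'rows>=', 5)
```

```bash
python3 -m creep '-20.7 6 0.3 0 0 16.7 6;-20.7 6 0.3 0 0 16.7 6;-20.7 6 0.3 0 0 16.7 6;-20.7 6 0.3 0 0 16.7 6;-20.7 6 0.3 0 0 16.7 6;-20.7 6 0.3 0 0 16.7 6;-20.7 6 0.3 0 0 16.7 6'; python3 look.py w9; python3 crop.py pics/w9_raw.png 200 80 150 170 4 pics/w9c.png
```

```text
time: 14.55
tool_pos: [488.8, 112.5, 285.4]
tcp_rot: [179.9, 0.0, 70.4]
ft_force: [-0.6, -0.3, 0.3]
finger_gap: 59.7
14.55 [488.84534917 112.50564077 285.35160887] [1.79883975e+02 3.21332107e-02 7.04277713e+01] [ 7.2 -8.9 95.9 -0.1 92.9 26.7]
```

View pics/w9c.png

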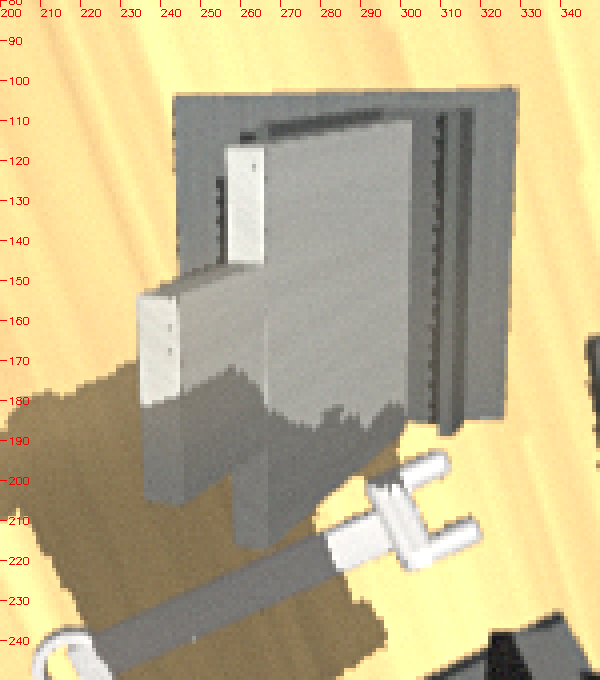

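View pics/w9.png

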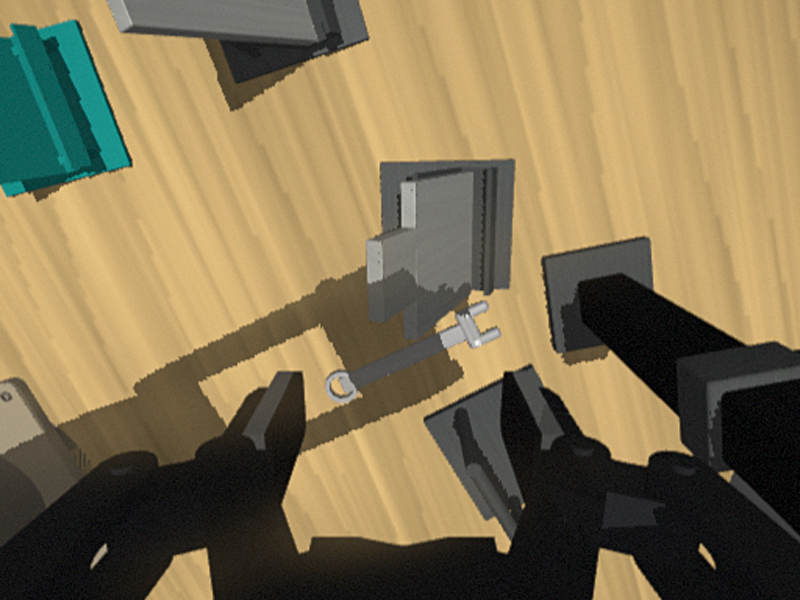

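```bash
cat > d.py <<'E'
from h import *
import pickle
s,c=pickle.load(open('pics/w9.pkl','rb'))
obs=[(c,(-60,55,8),(243,103.3)),(c,(50,55,8),(329,101.5)),(c,(50,-55,8),(325.5,184))]
p,e=fit(obs,SH); print('cr',p.round(2),e.round(1).tolist())
pts=np.array([(5,23,160),(5,-23,160),(-5,23,160),(-5,-23,160),(5,50,115),(5,-50,115),(5,23,115),(5,50,0),(5,-50,0)],float)
px=np.array([(244.5,153.8),(245,205.8),(234,153.8),(235.8,204.5),(265.5,116.3),(266.5,216.5),(265.8,145),(302.3,109.5),(300.8,184)])
def f(q):
    M=Rplate(q[3],q[4])@Ro.from_euler('x',q[5],degrees=True).as_matrix()
    return (proj(c,pts@M.T+q[:3])-px).ravel()
q0=[*yawT(p,(10,0,20))[0],p[2],25,0]
sol=least_squares(f,q0); print('plate',sol.x.round(2), f(sol.x).reshape(-1,2).round(1).tolist(),np.round(q0,1))
g=lambda u: np.r_[f([u[0],u[1],20,u[2],25,0])]
s2=least_squares(g,[q0[0],q0[1],q0[3]]);print(s2.x.round(2),g(s2.x).reshape(-1,2).round(1).tolist())
F=np.r_[s2.x[:2],20]
for d in (212,122):
    P,R=tgt(F,s2.x[2],25,d); print(P.round(1),delta(P,R))
E
python3 d.py
```

```text
cr [531.15 106.45 -18.45] [[-0.9, -0.3], [0.4, -0.4], [0.3, 1.1]]
plate [540.21 100.68  13.61 -19.2   24.99   1.18] [[-0.3, 0.5], [0.8, -0.1], [-0.2, -0.3], [0.0, -0.3], [-0.0, 0.3], [-0.2, -0.6], [-0.1, 0.4], [0.2, -1.2], [-0.3, 1.3]] [540.6 103.3  20.  -18.4  25.    0. ]
[540.23 100.42 -18.2 ] [[-0.7, -0.5], [0.8, 0.4], [-0.9, -1.2], [-0.2, 0.3], [-0.3, -0.8], [0.5, 0.8], [-0.0, -0.1], [0.6, -0.8], [0.9, 3.0]]
[455.1 128.4 212.1] (array([ 0.33, -3.71,  7.31]), array([-24.91,   0.32,  -1.28]), 'rows>=', 3)
[491.3 116.5 130.6] (array([ 0.42,  0.08, 15.47]), array([-24.91,   0.32,  -1.28]), 'rows>=', 4)
```

```bash
python3 - <<'E'
from h import *
for d in (205,122):
    P,R=tgt((540.2,100.6,20),-18.9,25,d); print(P.round(1),delta(P,R))
E
```

```text
[458.2 128.7 205.8] (array([ 0.46, -3.42,  7.94]), array([-24.91,   0.17,  -0.59]), 'rows>=', 3)
[491.4 117.3 130.6] (array([ 0.5 ,  0.07, 15.47]), array([-24.91,   0.17,  -0.59]), 'rows>=', 4)
```

```bash
python3 -m creep '0.5 -1 1.5 -8 0 -0.3 5;0.5 -2.2 4 -16 0.2 -0.6 5;0.5 -3.4 6.5 -24.9 0.2 -0.6 5;0.5 -3.4 7.9 -24.9 0.2 -0.6 5;0.5 -3.4 7.9 -24.9 0.2 -0.6 5;0.5 -3.4 7.9 -24.9 0.2 -0.6 5;0.5 -3.4 7.9 -24.9 0.2 -0.6 5'; python3 look.py w10;  python3 - <<'E'
from h import *
for d in (205,122):
    P,R=tgt((540.2,100.6,20),-18.9,25,d); print(P.round(1),delta(P,R))
E
python3 crop.py pics/w10_raw.png 190 100 130 150 4 pics/w10c.png
```

```text
time: 15.3
tool_pos: [460.7, 129.9, 209.8]
tcp_rot: [154.8, -0.2, 71.1]
ft_force: [1.3, -0.4, 0.2]
finger_gap: 50.0
15.3 [460.6710998  129.89334276 209.753997  ] [154.82175723  -0.2075402   71.12135975] [ 21.6 -31.3 124.6 -17.2  67.8  44.4]
[458.2 128.7 205.8] (array([-0.16, -0.34,  0.25]), array([ 0.16, -0.16, -0.1 ]), 'rows>=', 1)
[491.4 117.3 130.6] (array([-0.19, -0.36,  8.55]), array([ 0.16, -0.16, -0.1 ]), 'rows>=', 2)
```

View pics/w10c.png

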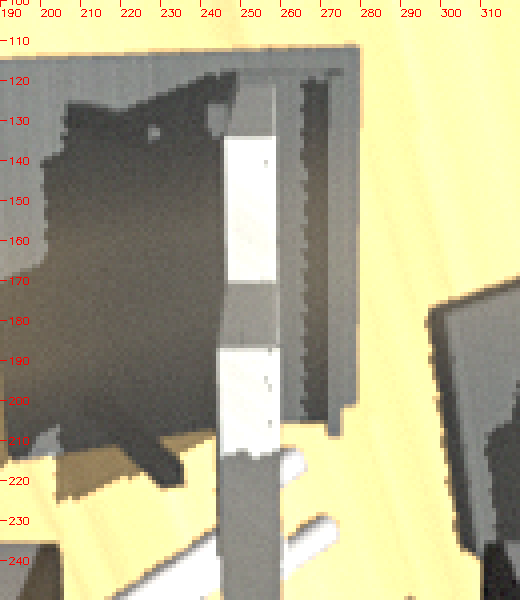

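View pics/w10.png

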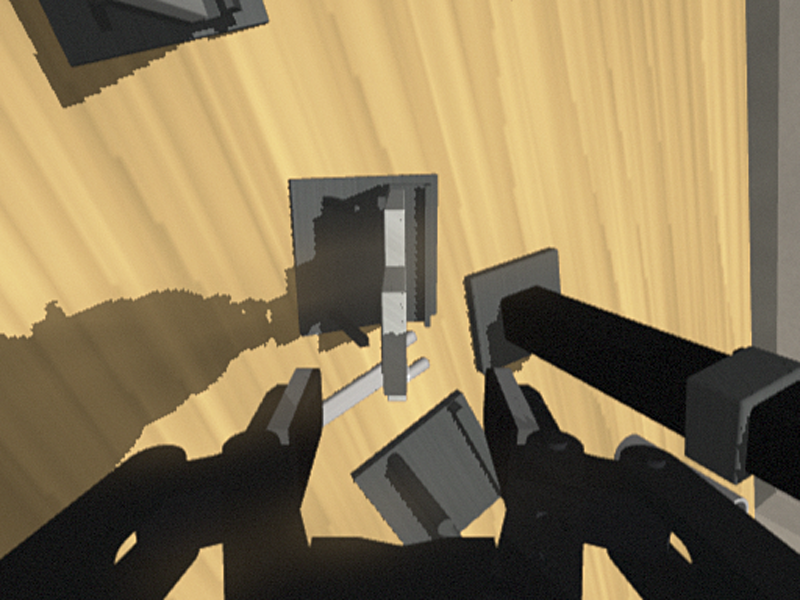

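```bash
python3 - <<'E'
from h import *
import pickle
s,c=pickle.load(open('pics/w10.pkl','rb'))
o,Rc=camtool(); K=np.linalg.inv(c['camera_matrix'])
for px,z in (((243.8,186.2),47.5),((260,186.2),47.5),((384*.64-.3,255.5),47.5),((406*.64-.3,255.5),47.5),((245.5,133.5),92.5),((258.8,133.5),92.5),((259,117),207.5)):
    d=Rc.T@K@[*px,1]; print((o+d*(z-o[2])/d[2]).round(1))
E
python3 crop.py pics/w10_raw.png 230 175 50 90 6 pics/w10d.png
```

```text
[19.7 -8.8 47.5]
[19.7  1.1 47.5]
[-27.7  -8.4  47.5]
[-27.7   0.9  47.5]
[46.4 -9.1 92.5]
[46.4  0.5 92.5]
[ 49.9   1.  207.5]
```

View pics/w10d.png

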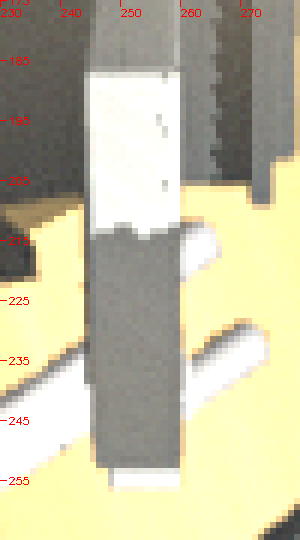

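```bash
python3 -m creep '-0.3 -0.38 1 0 0 0 5;-0.35 -0.38 3 0 0 0 5;-0.35 -0.38 5 0 0 0 5;-0.35 -0.38 7 0 0 0 5;-0.35 -0.38 8.2 0 0 0 5;-0.35 -0.38 8.55 0 0 0 5;-0.35 -0.38 8.55 0 0 0 5'; python3 look.py w11; python3 crop.py pics/w11_raw.png 200 100 110 260 3 pics/w11c.png;  python3 - <<'E'
from h import *
for d in (205,122):
    P,R=tgt((540.2,100.6,20),-18.9,25,d); print(P.round(1),delta(P,R))
E

```

```text
time: 16.05
tool_pos: [490.9, 115.4, 130.2]
tcp_rot: [154.9, -0.2, 71.0]
ft_force: [-0.4, -0.0, 0.3]
finger_gap: 50.0
16.05 [490.86113358 115.40224033 130.2154235 ] [154.88689227  -0.15588481  71.03084996] [ 17.9 -22.7 127.2 -17.7  56.2  44.3]
[458.2 128.7 205.8] (array([ 0.19, -0.01, -8.27]), array([ 0.17, -0.15, -0.13]), 'rows>=', 2)
[491.4 117.3 130.6] (array([ 0.16, -0.04,  0.03]), array([ 0.17, -0.15, -0.13]), 'rows>=', 1)
```

View pics/w11c.png

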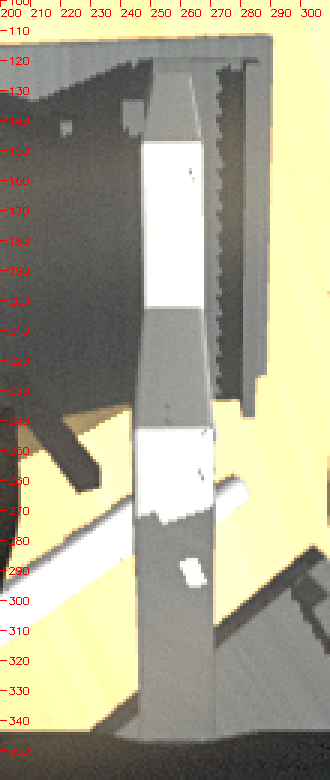

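```bash
python3 - <<'E'
from h import *
import pickle
s,c=pickle.load(open('pics/w11.pkl','rb'))
o,Rc=camtool(); K=np.linalg.inv(c['camera_matrix'])
for px,z in (((243.8,241.8),-38),((270.8,241.8),-38),((246.8,146.8),7),((267.2,146.8),7),((248,201.8),7),((253,123),122)):
    d=Rc.T@K@[*px,1]; print((o+d*(z-o[2])/d[2]).round(1))
E
```

```text
[ 24.   -5.2 -38. ]
[ 24.    4.4 -38. ]
[50.6 -5.3  7. ]
[50.5  4.2  7. ]
[23.5 -5.   7. ]
[ 51.2  -4.1 122. ]
```

```bash
python3 -m creep '0.05 -0.04 0 0 0 0 3;0.05 -0.04 0 0 0 0 0.6;0.05 -0.04 0 0 0 0 0.6;0.05 -0.04 0 0 0 0 0.6;0.05 -0.04 0 0 0 0 0.6;0.05 -0.04 0 0 0 0 0.6;0.05 -0.04 0 0 0 0 0.6' 60
```

```text
time: 16.8
tool_pos: [491.2, 116.8, 131.8]
tcp_rot: [154.8, -0.2, 71.1]
ft_force: [-4.9, 1.9, 5.5]
finger_gap: 9.5
```

```bash
python3 -m creep '0 0.1 -0.7 0 0 0 0.6;0 0.1 -1.6 0 0 0 0.6;0 0.2 -3 0 0 0 0.6;0 0.8 -5 0 0 0 0.6;0 1.8 -7.5 0 0 0 0.6;0 2.8 -10.5 0 0 0 0.6;0 4 -13.5 0 0 0 0.6;0 5 -15.5 0 0 0 0.6;0 5.5 -16.5 0 0 0 0.6;0 5.5 -16.5 0 0 0 0.6'; python3 look.py w12; python3 pl.py R 110 1; python3 crop.py pics/w12_raw.png 200 100 110 260 3 pics/w12c.png
```

```text
time: 17.8
tool_pos: [471.8, 123.0, 306.2]
tcp_rot: [154.7, -0.3, 71.1]
ft_force: [-0.2, 0.3, -4.3]
finger_gap: 9.4
17.8 [471.8412916  122.97120061 306.24040591] [154.68107077  -0.3424554   71.07762592] [ 19.9 -31.7 115.  -15.7  76.8  39.8]
[ 437.2 -125.5  214.4]
[-24.63   0.6   10.08] [ -4.65  13.   -25.4 ] rows>= 6
```

View pics/w12.png

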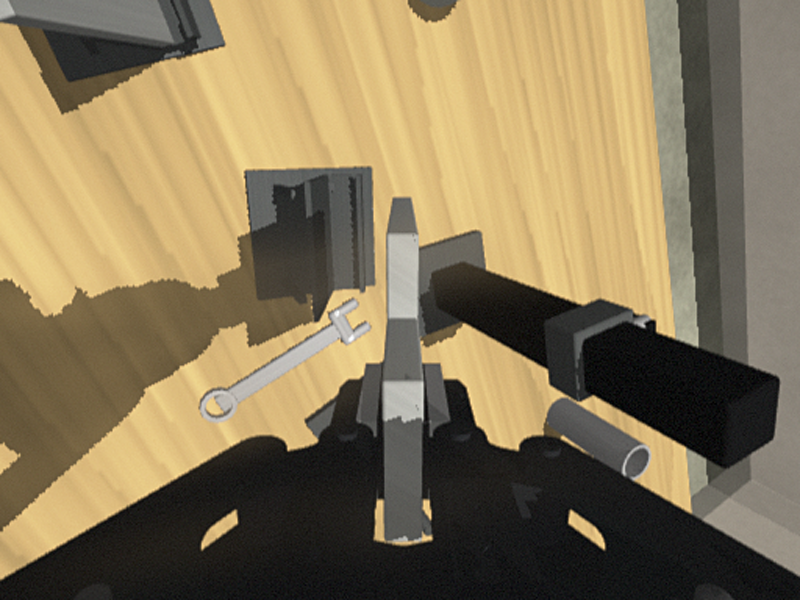

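View pics/w12c.png

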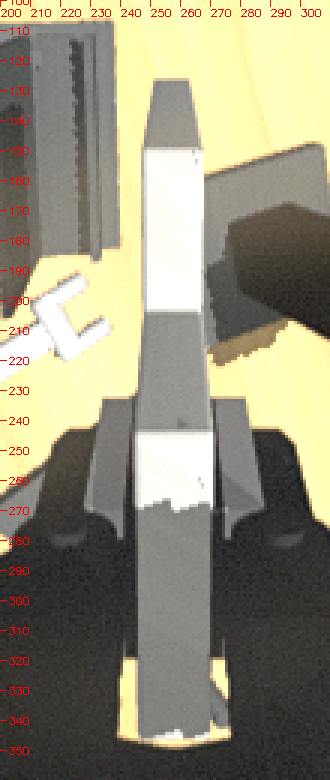

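```bash
python3 - <<'E'
from h import *
import pickle
s,c=pickle.load(open('pics/w12.pkl','rb'))
o,Rc=camtool(); K=np.linalg.inv(c['camera_matrix'])
dz=1.5
for px,z in (((244.5,243.2),-38),((270.5,243.2),-38),((257,345.2),-38),((247,149.2),7),((267.5,149.2),7),((248,203),7),((250.2,126.2),122),((261.8,126.2),122)):
    d=Rc.T@K@[*px,1]; print((o+d*(z+dz-o[2])/d[2]).round(1))
F=yawT(SH,(0,0,0))
E
```

```text
[ 22.6  -5.  -36.5]
[ 22.6   4.4 -36.5]
[-22.4  -0.6 -36.5]
[49.1 -5.3  8.5]
[49.1  4.4  8.5]
[22.3 -5.1  8.5]
[ 48.5  -6.4 123.5]
[ 48.5   3.1 123.5]
```

```bash
cat > pr.py <<'E'
import sys
from h import *
ax,az=map(float,sys.argv[1:3]); dy=float(sys.argv[3]); lean=float(sys.argv[4])
d=float(sys.argv[5]) if len(sys.argv)>5 else 123.5
F=yawT(REST,(36+ax,dy,13))[0]+[0,0,az]
R=Rtool(REST[2],lean); P=F-R[:,2]*d
print(P.round(1)); print(*delta(P,R))
E
python3 pr.py -10 170 1 30; python3 pr.py -10 70 1 30
```

```text
[ 479.8 -117.3  290. ]
[-22.44   7.21   4.86] [ -4.65  13.   -25.4 ] rows>= 5
[ 479.8 -117.3  190. ]
[-22.48   2.96  13.9 ] [ -4.65  13.   -25.4 ] rows>= 6
```

```bash
python3 -m creep '-0.8 0.2 0.1 0 0 0 0.6;-2 0.6 0.3 -0.5 1 -2 0.6;-4 1.2 0.7 -1 2 -4 0.6;-6.5 2 1.2 -1.5 4 -7 0.6;-9.5 3 2 -2 5.5 -11 0.6;-12.5 4 2.6 -2.6 7 -14.5 0.6;-15.5 5 3.3 -3.2 9 -18 0.6;-18 5.8 3.9 -3.8 10.5 -21 0.6;-20 6.4 4.3 -4.2 11.8 -23 0.6;-21.5 6.9 4.6 -4.5 12.5 -24.5 0.6;-22.4 7.2 4.9 -4.65 13 -25.4 0.6;-22.4 7.2 4.9 -4.65 13 -25.4 0.6;-22.4 7.2 4.9 -4.65 13 -25.4 0.6'; python3 look.py w13; python3 pr.py -10 70 1 30; python3 crop.py pics/w13_raw.png 80 80 140 130 5 pics/w13c.png
```

```text
time: 19.15
tool_pos: [479.1, -117.2, 287.7]
tcp_rot: [150.1, -0.1, 99.5]
ft_force: [-0.6, 0.5, -4.0]
finger_gap: 9.3
19.15 [ 479.10809998 -117.15441153  287.70555629] [ 1.50135882e+02 -9.95731735e-02  9.94903126e+01] [-35.  -37.8 122.   21.3  74.6 -46.3]
[ 479.8 -117.3  190. ]
[-0.08 -4.88  8.54] [-0.09 -0.03 -0.08] rows>= 2
```

View pics/w13.png

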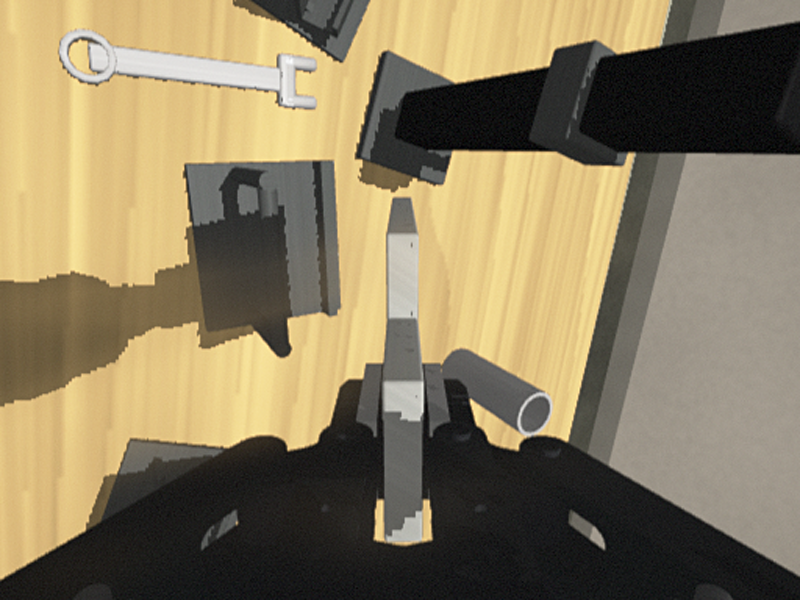

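View pics/w13c.png

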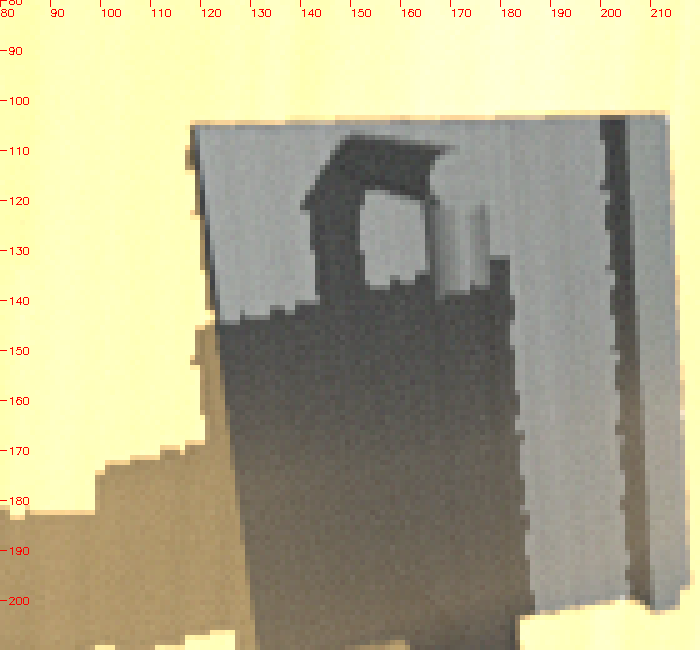

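```bash
cat > e.py <<'E'
from h import *
import pickle
c1=pickle.load(open('pics/w1.pkl','rb'))[1]; c=pickle.load(open('pics/w13.pkl','rb'))[1]
o1=[(c1,(-57.5,65,10),(239,109)),(c1,(57.5,65,10),(332.2,109)),(c1,(57.5,-65,10),(327.2,208.8)),(c1,(40,-65,24),(315.7,212.5)),(c1,(48,-65,24),(322.2,212.5))]
o2=[(c,(-57.5,65,10),(118.5,104.7)),(c,(57.5,65,10),(212.9,102.5)),(c,(40,65,24),(204.9,102.7)),(c,(40,-65,24),(209.3,201.1)),(c,(48,-65,24),(215.5,200.9))]
for o in (o1,o2,o1+o2):
    p,e=fit(o,REST); print(p.round(2),e.round(1).tolist())
E
python3 e.py
```

```text
[ 515.69 -111.8     9.65] [[-0.6, 0.1], [0.8, -0.7], [-0.1, 0.1], [0.1, 0.3], [-0.2, 0.2]]
[ 515.56 -112.78    9.89] [[-0.6, -0.5], [0.6, -0.5], [-0.3, -0.2], [0.8, 1.4], [0.1, 0.6]]
[ 515.59 -112.25    9.79] [[-0.9, 0.6], [0.5, -0.4], [-0.1, 0.3], [0.1, 0.5], [-0.2, 0.4], [-0.5, -1.1], [0.8, -0.9], [-0.1, -0.6], [0.8, 1.1], [0.1, 0.3]]
```

```bash
echo 'REST=(515.5,-112.3,9.75)' >> h.py; python3 pr.py -10 70 1 30;python3 pr.py -9 22 1 30
```

```text
[ 480.1 -117.4  190. ]
[-0.09 -4.85  8.55] [-0.09  0.04 -0.21] rows>= 2
[ 481.1 -117.2  142. ]
[-0.09 -7.16 12.76] [-0.09  0.04 -0.21] rows>= 3
```

```bash
python3 -m creep '0 -1.2 2 0 0 0 0.6;0 -2.4 4.2 0 0 -0.2 0.6;-0.1 -3.6 6.4 0 0 -0.2 0.6;-0.1 -4.9 8.6 -0.1 0 -0.2 0.6;-0.1 -5.7 10 -0.1 0 -0.2 0.6;-0.1 -6.5 11.5 -0.1 0 -0.2 0.6;-0.1 -7 12.4 -0.1 0 -0.2 0.6;-0.1 -7.15 12.7 -0.1 0 -0.2 0.6;-0.1 -7.15 12.7 -0.1 0 -0.2 0.6'; python3 pr.py 0 0 1 30; python3 look.py w14; python3 crop.py pics/w14_raw.png 110 90 170 120 4 pics/w14c.png
```

```text
time: 20.1
tool_pos: [480.8, -116.8, 142.4]
tcp_rot: [150.0, 0.0, 99.8]
ft_force: [0.1, 0.0, -4.7]
finger_gap: 9.4
[ 490.  -115.7  120. ]
[-0.04 -0.32  2.4 ] [-0.01  0.01  0.02] rows>= 1
20.1 [ 480.81074747 -116.79379834  142.38132734] [1.50010666e+02 1.29847461e-02 9.97617903e+01] [-34.9 -32.5 134.1  24.3  58.6 -53.8]
```

View pics/w14c.png

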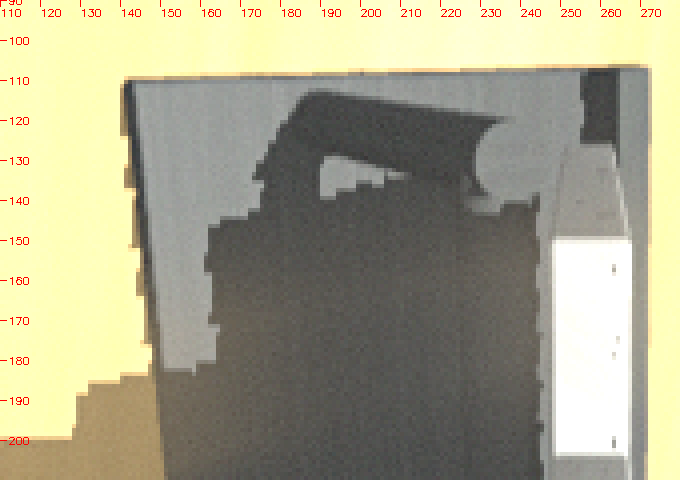

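```bash
python3 -m creep '0 -0.1 0.4 0 0 0 0.6;0 -0.15 0.8 0 0 0 0.6;0 -0.2 1.2 0 0 0 0.6;0 -0.22 1.5 0 0 0 0.6;0 -0.22 1.8 0 0 0 0.6;0 -0.22 1.9 0 0 0 0.6;0 -0.22 1.9 0 0 0 0.6'; python3 pr.py 0 0 1 30
```

```text
time: 20.85
tool_pos: [488.6, -115.8, 125.3]
tcp_rot: [150.0, 0.0, 99.8]
ft_force: [-0.2, -0.6, -4.3]
finger_gap: 9.6
[ 490.  -115.7  120. ]
[-0.01 -0.15  0.53] [0.02 0.03 0.02] rows>= 1
```

Touch the crossbar, then down.

```bash
python3 -m creep '0 -0.1 0.1 0 0 0 0.6;0 -0.13 0.1 0 0 0 0.6;0 -0.16 0.1 0 0 0 0.6;0 -0.16 0.1 0 0 0 0.6'; python3 -m creep '0 -0.05 0 0 0 0 0.6;0 -0.1 0 0 0 0 0.6;0 -0.1 0 0 0 0 0.6'; python3 pr.py 0 0 1 30
```

```text
time: 21.25
tool_pos: [487.8, -116.0, 123.8]
tcp_rot: [150.0, 0.0, 99.7]
ft_force: [0.9, -0.3, -4.2]
finger_gap: 9.3
time: 21.55
tool_pos: [487.4, -116.2, 123.9]
tcp_rot: [149.9, 0.1, 99.7]
ft_force: [4.5, 1.5, -4.2]
finger_gap: 8.9
[ 490.  -115.7  120. ]
[0.01 0.03 0.47] [0.1  0.06 0.02] rows>= 1
```

```bash
python3 -m creep '0 0.04 0.1 0 0 0 0.6;0 0.04 0.2 0 0 0 0.6;0 0.04 0.3 0 0 0 0.6;0 0.04 0.35 0 0 0 0.6;0 0.04 0.35 0 0 0 0.6'; python3 pr.py 0 0 1 30
```

```text
time: 22.05
tool_pos: [489.4, -115.8, 120.8]
tcp_rot: [149.9, 0.1, 99.7]
ft_force: [0.5, 0.2, -4.0]
finger_gap: 9.3
[ 490.  -115.7  120. ]
[0.   0.01 0.1 ] [0.08 0.05 0.02] rows>= 1
```

```bash
python3 -m creep '0 0 0.05 0 0 0 0.6;0 0 0.1 0 0 0 0.6;0 0 0.1 0 0 0 0.6'; python3 pr.py 0 0 1 30
```

```text
time: 22.35
tool_pos: [489.9, -115.7, 119.9]
tcp_rot: [149.9, 0.1, 99.7]
ft_force: [1.6, -0.8, -4.0]
finger_gap: 9.3
[ 490.  -115.7  120. ]
[ 0.    0.01 -0.  ] [0.08 0.05 0.02] rows>= 1
```

```bash
python3 -m creep '0 0 0.05 0 0 0 0.6;0 0 0.1 0 0 0 0.6;0 0 0.1 0 0 0 0.6'; python3 -m creep '0 0 0.05 0 0 0 0.6;0 0 0.1 0 0 0 0.6;0 0 0.1 0 0 0 0.6'; python3 pr.py 0 0 1 30
```

```text
time: 22.65
tool_pos: [490.4, -115.7, 119.1]
tcp_rot: [149.9, 0.1, 99.7]
ft_force: [-1.5, -0.1, -2.7]
finger_gap: 9.1
time: 22.95
tool_pos: [491.1, -115.9, 119.2]
tcp_rot: [149.9, 0.1, 99.8]
ft_force: [-10.6, 0.4, 8.1]
finger_gap: 9.3
[ 490.  -115.7  120. ]
[ 0.04 -0.06 -0.12] [0.1  0.07 0.06] rows>= 1
```

```bash
python3 -m creep '0 -0.04 -0.04 0 0 0 0.6;0 -0.08 -0.06 0 0 0 0.6;0 -0.08 -0.06 0 0 0 0.6;0 -0.08 -0.06 0 0 0 0.6'; python3 pr.py 0 0 1 30; python3 look.py w15; python3 crop.py pics/w15_raw.png 130 90 170 150 4 pics/w15c.png
```

```text
time: 23.35
tool_pos: [490.2, -116.0, 119.3]
tcp_rot: [149.9, 0.1, 99.8]
ft_force: [1.4, 0.1, -3.8]
finger_gap: 9.5
[ 490.  -115.7  120. ]
[ 0.04  0.02 -0.07] [0.11 0.07 0.06] rows>= 1
23.35 [ 490.2061506  -115.98982552  119.30478701] [1.49888162e+02 9.20581787e-02 9.97638070e+01] [-33.9 -28.9 134.3  25.1  54.5 -54.8]
```

View pics/w15c.png

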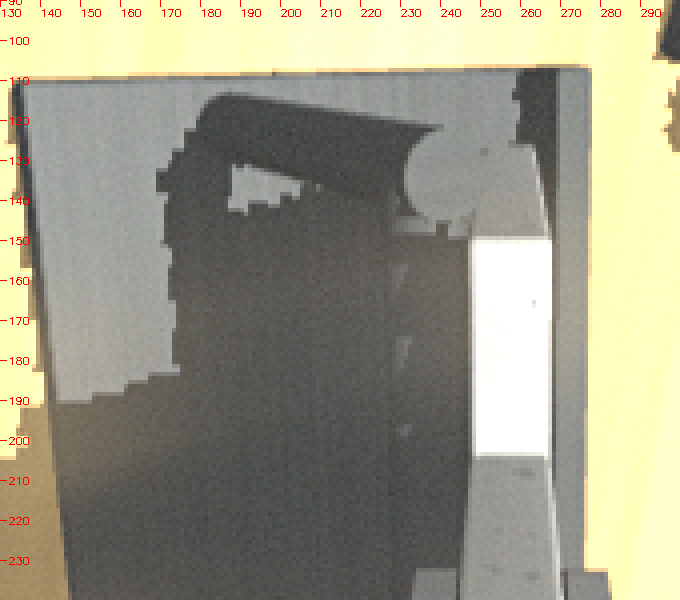

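```bash
python3 -m creep '0 -0.02 0.05 0 0 0 0.6;0 -0.02 0.09 0 0 0 0.6;0 -0.02 0.09 0 0 0 0.6'; python3 pr.py 0 0 1 30
```

```text
time: 23.7
tool_pos: [490.7, -116.1, 119.0]
tcp_rot: [149.9, 0.1, 99.8]
ft_force: [-5.8, -0.4, 3.3]
finger_gap: 9.6
[ 490.  -115.7  120. ]
[ 0.06 -0.01 -0.11] [0.13 0.09 0.08] rows>= 1
```

Seated with light load; release.

```bash
python3 -m creep '0 -0.02 -0.02 0 0 0 0.9;0 -0.02 -0.02 0 0 0 1.2;0 -0.02 -0.02 0 0 0 1.6;0 0 0 0 0 0 2.4;0 0 0 0 0 0 4;0 0 0 0 0 0 5;0 0 0 0 0 0 5' 30; python3 look.py w16;python3 crop.py pics/w16_raw.png 130 90 170 150 4 pics/w16c.png
```

```text
time: 24.4
tool_pos: [490.7, -116.2, 119.1]
tcp_rot: [149.9, 0.1, 99.8]
ft_force: [-0.2, 0.1, 0.1]
finger_gap: 50.3
24.4 [ 490.70941742 -116.15981787  119.07422865] [1.49869289e+02 1.19476981e-01 9.97754416e+01] [-33.9 -28.8 134.3  25.1  54.4 -54.8]
```

View pics/w16.png

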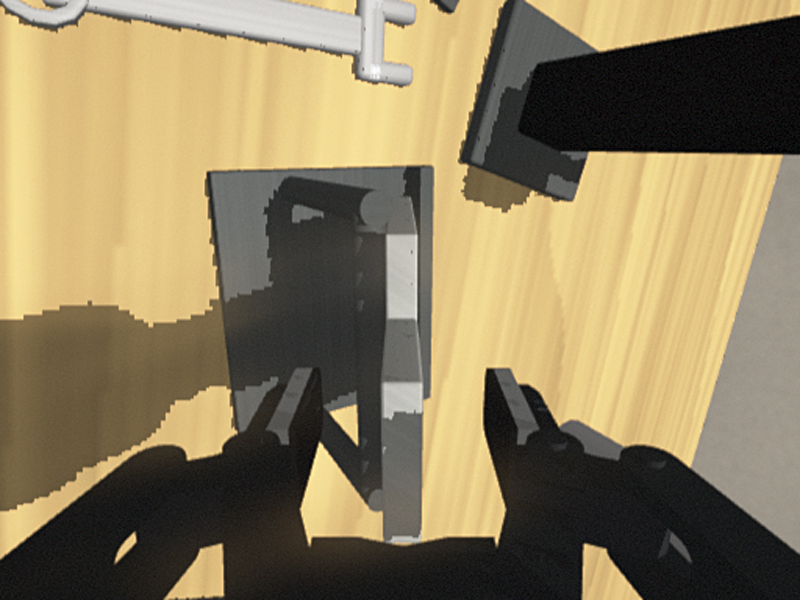

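View pics/w16c.png

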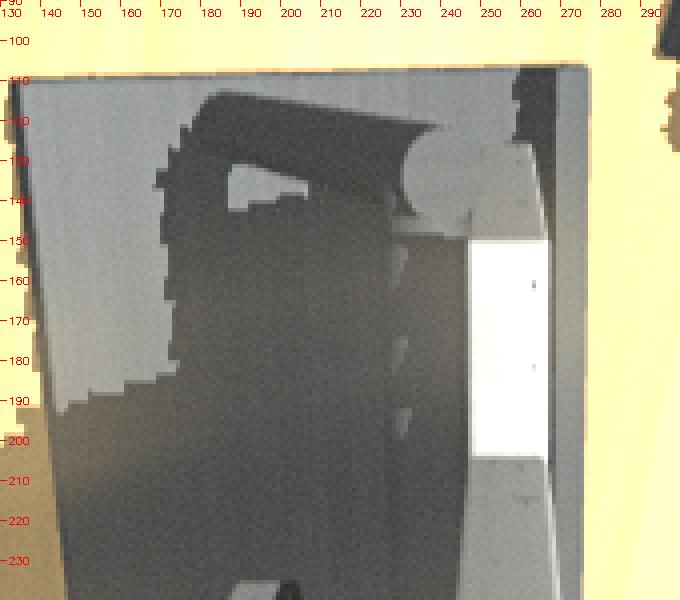

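Released, plate standing still. Retract and check from above.

```bash
python3 -m creep '0 0 -1 0 0 0 5;0 0 -3 0 0 0 5;0 0 -6 0 0 0 5;0 0 -8.5 0 0 0 5;0 0 -9 0 0 0 5;0 0 -9 0 0 0 5'; python3 - <<'E'
from h import *
print(delta((480,-110,275),Rtool(9.6,0)))
E
```

```text
time: 25.05
tool_pos: [446.5, -124.5, 198.3]
tcp_rot: [149.8, 0.3, 99.7]
ft_force: [0.9, -0.5, 0.2]
finger_gap: 49.6
(array([ 0.82,  6.92, -4.84]), array([30.25,  0.22,  0.19]), 'rows>=', 4)
```

```bash
python3 -m creep '0.8 2 -4.8 3 0 0 5;0.8 5 -4.8 10 0.2 0 5;0.8 6.9 -4.8 18 0.2 0.2 5;0.8 6.9 -4.8 26 0.2 0.2 5;0.8 6.9 -4.8 30.2 0.2 0.2 5;0.8 6.9 -4.8 30.2 0.2 0.2 5;0.8 6.9 -4.8 30.2 0.2 0.2 5'; python3 look.py w17; python3 crop.py pics/w17_raw.png 220 90 130 165 4 pics/w17c.png
```

```text
time: 25.75
tool_pos: [480.1, -109.5, 272.2]
tcp_rot: [-180.0, -0.1, 99.7]
ft_force: [-0.2, -0.4, -0.2]
finger_gap: 50.0
25.75 [ 480.07003973 -109.45621935  272.24656502] [-1.79972958e+02 -1.02931894e-01  9.96790979e+01] [-18.9 -10.1  98.4   0.1  91.9 -28.5]
```

View pics/w17c.png

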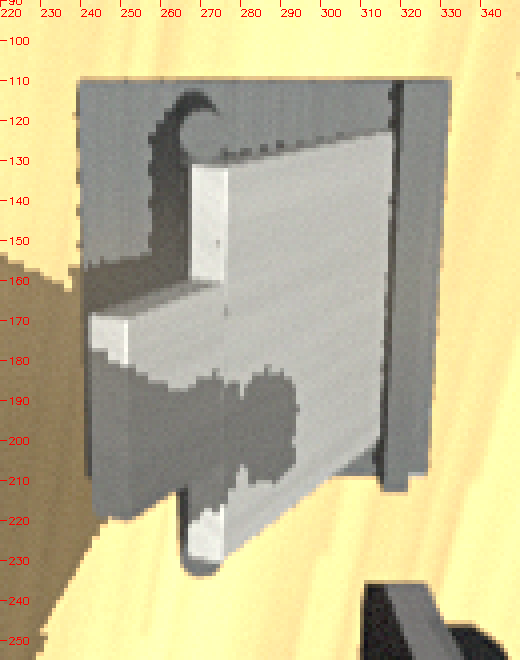

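```bash
cat > g.py <<'E'
from h import *
import pickle
c=pickle.load(open('pics/w17.pkl','rb'))[1]
obs=[(c,(-57.5,65,10),(239,109.5)),(c,(57.5,65,10),(332,109.5)),(c,(57.5,-65,10),(326.5,208)),(c,(40,-65,24),(315.3,212)),(c,(40,65,24),(320,109.5))]
p,e=fit(obs,REST); print('rest',p.round(2),e.round(1).tolist())
pts=np.array([(5,23,160),(5,-23,160),(5,50,115),(5,-50,115),(5,50,0),(5,-50,0)],float)
px=np.array([(251.5,169),(252,219.5),(276.5,131.3),(275.5,229.5),(317.5,122),(314.5,198.3)])
def f(q):
    M=Rplate(q[3],q[4])@Ro.from_euler('x',q[5],degrees=True).as_matrix()
    return (proj(c,pts@M.T+q[:3])-px).ravel()
q0=[*yawT(p,(36,0,13))[0],p[2],30,0]
s=least_squares(f,q0);print('6dof',s.x.round(2),f(s.x).reshape(-1,2).round(1).tolist(),'nom',np.round(q0,2))
g=lambda u: f([u[0],u[1],13,u[2],30,u[3]])
s2=least_squares(g,[q0[0],q0[1],q0[3],0]);print(s2.x.round(2),g(s2.x).reshape(-1,2).round(1).tolist())
a=np.radians(p[2])
for x in (s.x,s2.x):
    d=x[:2]-p[:2];print('in rest', d@[np.cos(a),np.sin(a)], d@[-np.sin(a),np.cos(a)])
E
python3 g.py
```

```text
rest [ 515.54 -112.37   10.03] [[-0.7, -0.1], [0.4, -0.8], [0.1, 0.8], [-0.0, 0.6], [0.2, -0.2]]
6dof [ 5.5138e+02 -1.0666e+02  7.1200e+00  1.0030e+01  2.9830e+01  1.1000e-01] [[0.2, -0.0], [0.4, -0.0], [-0.6, 0.1], [-0.4, -0.1], [0.4, -0.2], [-0.1, 0.3]] nom [ 550.99 -106.1    13.     10.03   30.      0.  ]
[ 5.5117e+02 -1.0541e+02  9.9700e+00  2.0000e-02] [[-0.4, -0.3], [-0.2, 0.7], [-0.5, -0.9], [-0.4, 0.9], [1.3, -0.9], [0.7, 0.8]]
in rest 36.28753893843582 -0.6161494195228076
in rest 36.295570016303245 0.6511461165566437
```

```bash
python3 - <<'E'
from h import *
im=imaging.snapshot('scene')[:,:,::-1]; cv2.imwrite('pics/sc_end.png',cv2.resize(im[140:290,100:420],None,fx=2.5,fy=2.5,interpolation=cv2.INTER_CUBIC))
c=pickle=None
import pickle
c=pickle.load(open('pics/w8.pkl','rb'))[1]
# crop w8c: x0=200,y0=90,s=4
q=lambda x,y:(200+x/4-.5,90+y/4-.5)
p,e=fit([(c,(50,55,8),q(475,66)),(c,(50,-55,8),q(460,394)),(c,(5,50,18),q(368,83)),(c,(5,-50,18),q(361,396))],FREE);print(p,e.round(1).tolist())
pts=np.array([(5,50,160),(-5,50,160),(-5,-50,160),(5,-50,160),(5,50,0),(5,-50,0)],float)
px=np.array([q(104,125),q(63,123),q(81,571),q(117,579),q(367,83),q(360,398)])
def f(u):
    M=Rplate(u[3],u[4])@Ro.from_euler('x',u[5],degrees=True).as_matrix(); return (proj(c,pts@M.T+u[:3])-px).ravel()
q0=[*yawT(p,(10,0,20))[0],p[2],25,0]; s=least_squares(f,q0);print(s.x.round(2),np.round(q0,2),f(s.x).reshape(-1,2).round(1).tolist())
E
```

```text
[473.66648636 321.9245782   -1.98984654] [[4.3, -0.5], [4.8, 0.7], [-3.9, 0.5], [-2.8, -0.6]]
[ 4.7802e+02  3.2160e+02  1.7130e+01 -2.8300e+00  2.4870e+01 -2.0000e-01] [483.66 321.58  20.    -1.99  25.     0.  ] [[0.1, -0.2], [-0.2, -0.1], [-0.2, 0.1], [0.3, 0.1], [0.2, 0.7], [-0.1, -0.7]]
```

View pics/sc_end.png

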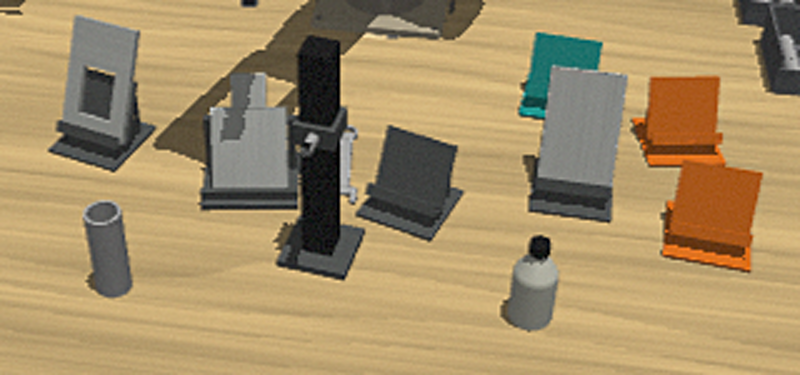

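```bash
python3 -c "
from bench import r
print(r.sense()['time']); print(r.hand_in())"
```

```text
25.85
the job is handed in; nothing more can be done
None
```

The job is done and handed in at 25.9 s: the plain plate stands in the dark free cradle and the shouldered plate leans on the reading rest, tab up. Both were lowered until the wrist felt contact, then released and left standing.

- **Plain plate:** seen from above before I fetched the second plate, it leaned 24.9° with yaw −2.8° (cradle −2.8°). Its foot was within about 0.5 mm of the seat. One cross-check of the cradle's own pose in that picture failed (errors of 3–5 px), because I had marked the plate's edge as the ledge corner, which the plate hides. I relied on the earlier cradle measurement and on where the plate touched the wall.
- **Shouldered plate:** measured after release, it leaned 29.8° (30° wanted) with yaw 10.0° (rest 10.0°). Its foot was 36.3 mm out (36 wanted). Two fits put the foot −0.6 and +0.7 mm off centre, so it is centred to under 1 mm. Fitted freely, its height came out 6 mm too low, a depth bias that also showed when I measured the first plate on the rest.
- **Everything else:** the last overview picture shows the windowed plate, bottle, tube and jig column standing. I did not see any contact with the column. Of the spanner, that picture shows only the part not hidden behind the column. The wrist force stayed under about 15 N in every reading I took, and the gripper was clear of everything at hand-in.

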